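# Fetch a thread spool from under the dust hood

## Task

Slide the clear sash of the dust hood up by its bar handle until it stays up when you let go, and reach in under it for the thread spool that stands upright. Stand that spool upright in the white caddy, then bring the sash fully down again by its handle without letting it drop. Do not disturb the other things in the hood, the caddy or the paper beaker.

Things in the scene. Friction and masses are not known exactly. Their poses are not given: they have to be found in the camera images.
- hood: Dust hood, fixed, 233 mm deep, 382 mm wide. Origin: middle of its lower front edge, on the table; x into the hood, z up. Sill along the front 14 mm deep, 28 mm high. The face leans back at 45 degrees from x = 0, z = 30 mm to x = 233, z = 263 mm. Side walls at y = +-175 to 190 mm end at the face, in rails flush with it; two spring housings reach y = +-206 mm. The sash covers the lower 180 mm of the face, a fixed pane the rest.
- hood_floor (a point): Middle of the place inside the hood where three things stand side by side in unknown order: on its wooden floor, 8 mm above the table and 78 mm behind the hood's front edge. The things stand at about y = -95, 0 and +95 mm from here, each within 10 mm. Axes as the hood's.
- sash (a joint): How far the sash is slid up along the 45 degree face, in m: 0 shut, 0.165 at the top stop. The opening under it, along the face from the sill, equals this value. It weighs 0.4 to 0.55 kg. Below about 0.11 it runs down by itself; from 0.125 up two sprung plungers rub on it and hold it where it is left. Moving it up or down there takes up to about 15 N along the face.
- sash_handle (a point): Middle of the sash's round steel bar handle: 12 mm thick, 120 mm long, on a post at each end; its axis is 35 mm off the face and 28 mm up the slope from the sash's lower edge; 24 mm free behind the bar. It moves with the sash, 45 degrees up and into the hood. Axes: x up the slope, y along the bar, z straight out of the face.
- spool_blue: The thread spool that stands upright: an upright cylinder 51 mm in diameter and 60 mm high, 38 g. Origin at the middle of its underside, z up.
- spool_black: The other thread spool, lying on its side: 59 mm long and 51 mm in diameter, its axis roughly along the hood's y, so it can roll. Origin in the middle of its underside. Leave it where it is.
- cream_jar: Low round jar, 52 mm in diameter and 24 mm high at most. Origin at the middle of its underside. Leave it where it is.
- basket: White open caddy, 221 mm (x) by 135 mm (y), loose, 0.3 kg, to the right of the beaker. Origin: middle of its underside. Floor 2 mm thick, 204 by 116 mm flat inside. Walls 3 mm: the long sides at y = +-65 mm and the front at x = -110 mm are 58 mm high, the back at x = +108 mm is 98 mm high. Its front looks roughly towards the robot.
- tumbler: White paper beaker, 104 mm in diameter at the rim and 131 mm high; loose and light. It stands between the hood and the caddy, with a thin black straw in it that leans out to about 200 mm above the table. Origin: middle of its underside. Leave it where it is.
Things that resemble listed ones, but are neither listed nor needed, are in the scene too. There is more than one size of the basket; the one meant has the size given above.

How it is judged:
By the outcome, as a careful person would: the job done as asked, in the order asked, and still so for the second after the job is handed in, with the robot touching nothing.
It also fails if it takes over 72 s, if anything falls off the work surface, if the arm or the gripper's body presses on something with over 40 N, if the wrist force passes 120 N, or if a joint passes its speed limit or range.

## Robot

A 6-joint arm with a two-finger parallel gripper is mounted at the origin on a cart in front of the work surface, level with it; the furniture and walls round the work are solid. World frame = base frame: x ahead of the robot, y to its left, z up, the work surface at z = 0. Lengths are in mm, angles in rad, forces in N, time in s.
With the tool pointing down it reaches from about 350 to 975 mm from the base axis. Payload 7.1 kg.
Tool frame: the origin (TCP) lies on the centre line of the jaws, within the pads' length; the fingertips stand 8 mm ahead of it and the grasp point (between the pads) lies 11 mm behind it; z points along the fingers, x is the direction in which the jaws open and shut, and the axes are right-handed (so a half turn about z gives the same grasp; the last joint's range is limited). The gripper opens to 88 mm and grips with 3 to 60 N. Pads are 20 mm wide; open, the fingers measure 115 mm over their backs; the gripper's body (75 mm by 178 mm) begins 61 mm behind the grasp point.
Start: joints at [-1.281, 0.423, 1.63, -0, 1.089, -0.019], TCP at [189.965, -595.414, 196.575] pointing down, gripper open.
Joint ranges: [-3, 3], [-0.9, 2.11], [0.09, 2.58], [-1.31, 4.45], [0.11, 2.69], [-2.54, 2.54]. Speed limits (rad/s): [2.39, 2.39, 3.01, 3.14, 3.14, 3.14].

## Interface

Orientations are given as a rotation vector (axis times angle).
In Python, from workcell import ctrl gives the robot as it stands.
- The arm moves only by the shell command python3 -m handwheel 'ROWS'. ROWS is JSON, a list of rows, each a list of 3 entries, a list of its own where there are three numbers: the turn, a rotation vector about the tool's x, y, z in rad, then the shift along the tool's x, y, z in mm, then the opening, from 0 (shut) to 1 (fully open). In form: [[[ax, ay, az], [tx, ty, tz], jaw], ...]. A call has exactly 10 rows; each row shifts and turns the pose as measured when the row begins, along the tool's axes as they then stand; what a row does not reach is not made up. A row lasts 1/12 s, in which the tool goes at most 41.7 mm and 7.16 degrees, less where a joint would pass 70% of its speed; a pose out of reach is approached as far as the arm can. A call with a gripper value outside its range is refused whole. The fingers move at their own pace and stop on an object; the grip force is fixed at half the most. Time passes only in rows, so rows that do not move let the fingers close, or fill a call up. It gives the time, the measured TCP pose, the force and the opening at its end, in the units of the state.
- ctrl.get_obs(): the state, without advancing time (a new reading comes with each control period).
- ctrl.get_image(name): name is "scene" or "top" or "wrist"; returns a dict with "pixels" (480x640x3 uint8, red, green, blue), "camera_matrix" (3x3 intrinsics, pixels), "dist" ([k1, k2, p1, p2, k3] as OpenCV has them; the pictures are not rectified), "rvec" (rotation vector, rad) and "tvec" (3), from world to camera coordinates, as OpenCV has them. Camera axes: x right, y down, z forward; pixel columns grow to the right and rows downward; lengths in mm; the calibration is good to about 2 mm. A picture is of the moment at which its call begins. There is no depth.
- ctrl.close_job(): hands the job in, once; it reports no verdict.
Trained networks look in a picture, given as the dict that the camera call returned (one of the last four; its "shot" number tells which), for a name from the list of things; names that differ only in an ending like _2 or _b are one class to them, and where a whole thing is asked for, a point or a joint stands for the part that bears it (a point fixed in the world has none). Each returns a list of dicts, best first, with "score" (0 to 1); they miss things now and then, are a little off and sometimes report something else, mostly with a low value. They report only what shows in the picture. A call takes as long as a camera call. They do not tell look-alikes from the thing itself.
- ctrl.look_for(picture, query): "position" ([x, y, z] in mm, in the coordinates of the camera as it stood for that picture, good to about 4 mm: the middle of the surface that is visible of it).
- ctrl.spot_point(picture, query): "position" ([x, y, z] in mm, in the coordinates of the camera as it stood for that picture, good to about 4 mm: a listed point, or the origin of a listed thing).
The state is a dict: "t": time; "qpos": joint angles; "qvel": joint speeds; "joint_torque": joint torques, N m; "ee_pos": TCP position; "orientation": TCP orientation; "ft_force": force on the tool from outside, world axes, zero at the start; "moment": the same for the moment, N m; "width": finger opening in mm.
Only numpy, scipy, OpenCV 4.12 (cv2) and the standard library are available. Lean on these libraries where they do the work, as an engineer would, in place of code of your own. Each camera call takes 0.05 s, during which the arm holds its last target.

## Working session

There is one attempt and no reset: what is moved stays moved. The work goes in short steps, Python scripts to look and compute and a shell command to move; the robot and the scene stay as the last step left them, time stands still between calls to the robot, and variables do not carry over. Pictures are saved under pics/ and viewed, and the job is handed in when it is done.

```bash
ls; mkdir -p pics; cat > h.py <<'E'
import numpy as np,cv2
from workcell import ctrl
def w2c(im): 
    R=cv2.Rodrigues(np.array(im['rvec'],float))[0]; return R,np.array(im['tvec'],float).ravel()
def toworld(im,p):
    R,t=w2c(im); return R.T@(np.array(p,float)-t)
def proj(im,P):
    return cv2.projectPoints(np.array(P,float).reshape(-1,1,3),np.array(im['rvec'],float),np.array(im['tvec'],float),np.array(im['camera_matrix'],float),np.array(im['dist'],float))[0].reshape(-1,2)
def ray(im,uv):
    R,t=w2c(im)
    n=cv2.undistortPoints(np.array(uv,float).reshape(-1,1,2),np.array(im['camera_matrix'],float),np.array(im['dist'],float)).reshape(-1,2)
    d=np.c_[n,np.ones(len(n))]@R; return -R.T@t,d
def onz(im,uv,z):
    o,d=ray(im,uv); return o+d*((z-o[2])/d[:,2])[:,None]
def save(im,name): cv2.imwrite('pics/'+name,cv2.cvtColor(im['pixels'],cv2.COLOR_RGB2BGR))
E
python3 - <<'E'
from h import *
o=ctrl.get_obs(); print({k:np.round(v,3) for k,v in o.items()})
for n in ['scene','top','wrist']:
    im=ctrl.get_image(n); save(im,n+'0.png'); print(n,im['shot'],np.round(toworld(im,[0,0,0])))
    if n!='wrist':
      for q in ['hood','hood_floor','sash','sash_handle','spool_blue','spool_black','cream_jar','basket','tumbler']:
        try:
            for r in ctrl.spot_point(im,q)[:3]: 
                P=toworld(im,r['position']);print(q,round(r['score'],2),np.round(P),np.round(proj(im,P)[0]))
        except Exception as e: print(q,e)
E
```

```text
pics
{'t': np.float64(0.0), 'qpos': array([-1.281,  0.424,  1.631,  0.   ,  1.089, -0.019]), 'qvel': array([-0.001,  0.002,  0.001, -0.001,  0.001,  0.001]), 'joint_torque': array([ 1.0000e-03, -5.4462e+01, -2.7366e+01,  6.4000e-02,  2.3000e-02,
       -0.0000e+00]), 'ee_pos': array([ 189.796, -594.861,  195.787]), 'orientation': array([-2.536e+00,  1.853e+00,  2.000e-03]), 'ft_force': array([ 0.085, -0.236, -0.277]), 'moment': array([-0.023,  0.028, -0.001]), 'width': np.float64(87.936)}
scene 1 [-165.  890.  813.]
hood 0.56 [491. 225.   3.] [256. 341.]
sash it knows: basket, cream_jar, hood, hood_floor, sash_handle, spool_black, spool_blue, tumbler
sash_handle 0.84 [490. 227.  75.] [254. 318.]
basket 0.82 [ 426. -529.    0.] [426. 228.]
basket 0.71 [ 477. -293.   -3.] [376. 254.]
tumbler 0.61 [ 566. -111.   -5.] [316. 271.]
top 2 [ 305. -112. 1724.]
hood 0.6 [493. 221.   3.] [217. 245.]
hood 0.32 [486. 223.  81.] [211. 244.]
sash it knows: basket, cream_jar, hood, hood_floor, sash_handle, spool_black, spool_blue, tumbler
sash_handle 0.69 [489. 222.  80.] [212. 243.]
cream_jar 0.42 [ 564. -117.   -0.] [328. 223.]
basket 0.96 [ 476. -296.   -0.] [387. 253.]
basket 0.95 [ 421. -535.    4.] [466. 272.]
tumbler 0.9 [ 565. -118.    1.] [328. 223.]
wrist 3 [ 263. -572.  385.]
```

View pics/scene0.png

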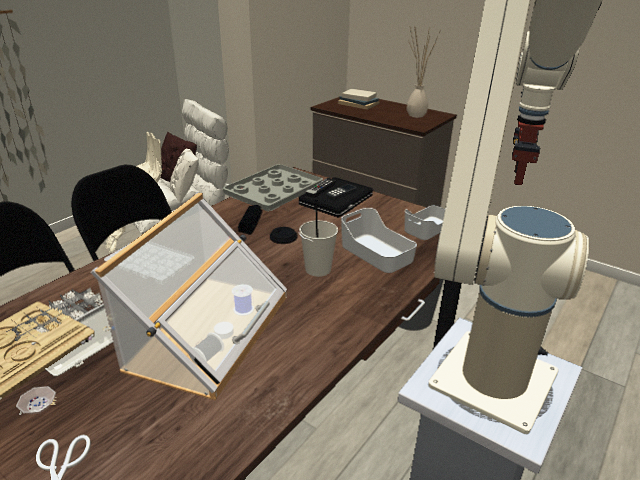

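View pics/top0.png

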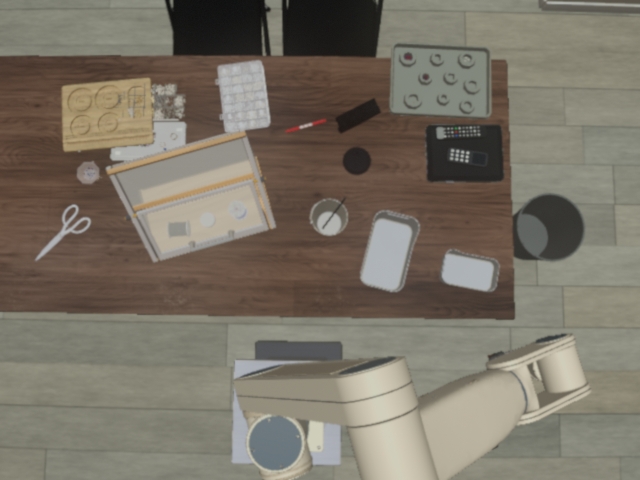

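View pics/wrist0.png

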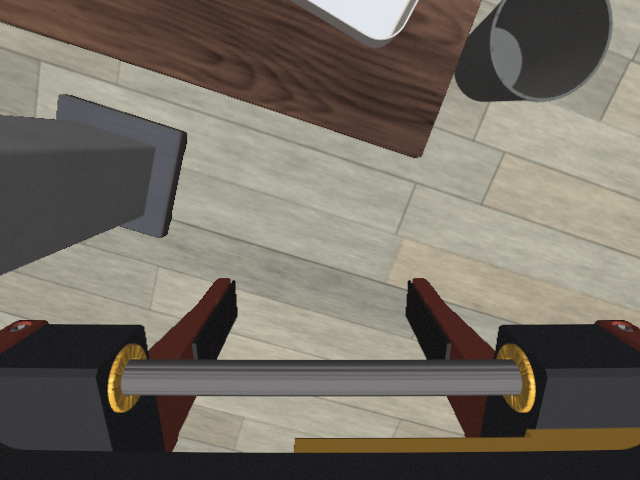

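Scene view: the hood is at about (190,300). The upright spool is at (243,298), the jar at (222,328) and the lying spool at (207,345). The beaker is at (318,248), and the larger caddy at (378,240) has a smaller look-alike at (425,220). In the top view the upright spool is at (237,210) and the big caddy at (388,250).

Next I'll take close crops and fit the hood pose.

```bash
python3 - <<'E'
import cv2
a=cv2.imread('pics/scene0.png'); b=cv2.imread('pics/top0.png')
cv2.imwrite('pics/c1.png',cv2.resize(a[185:405,85:295],None,fx=3.6,fy=2.7,interpolation=cv2.INTER_CUBIC)[:600,:800])
cv2.imwrite('pics/c2.png',cv2.resize(b[125:270,100:290],None,fx=4,fy=4,interpolation=cv2.INTER_CUBIC))
cv2.imwrite('pics/c3.png',cv2.resize(b[190:300,300:510],None,fx=3.8,fy=3.8,interpolation=cv2.INTER_CUBIC))
E
```

```text
(no output)
```

View pics/c1.png

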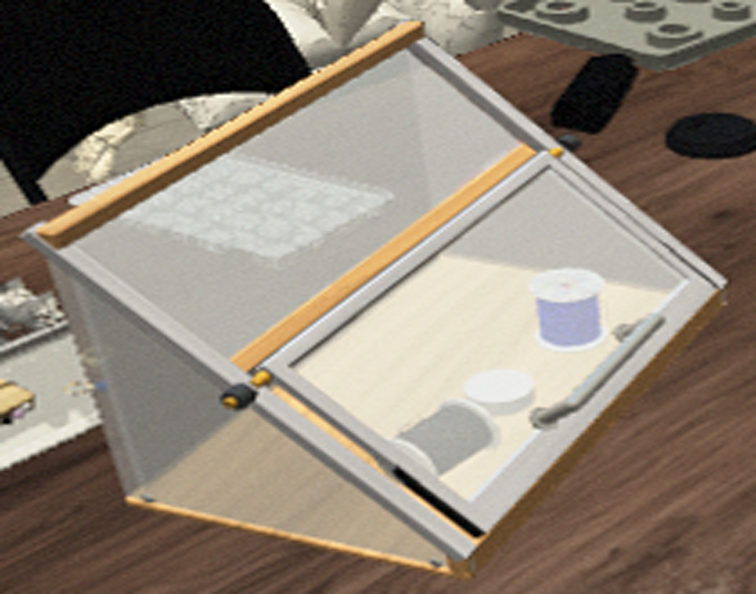

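View pics/c2.png

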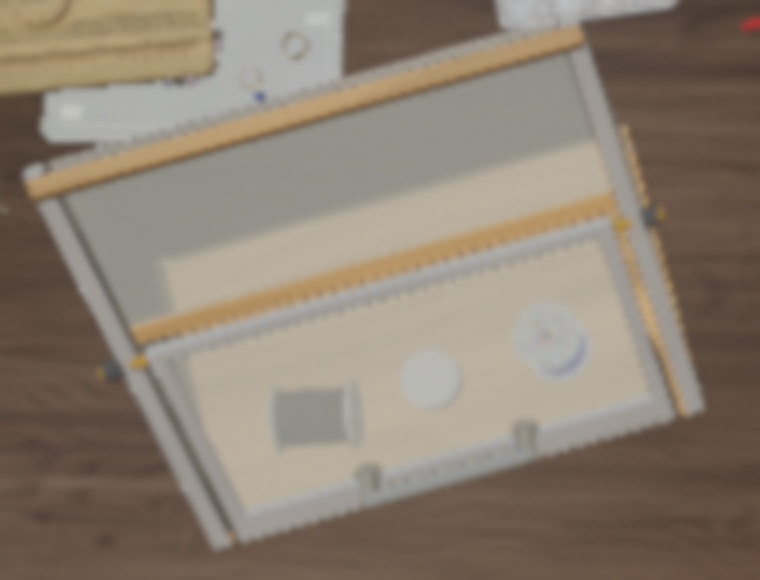

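View pics/c3.png

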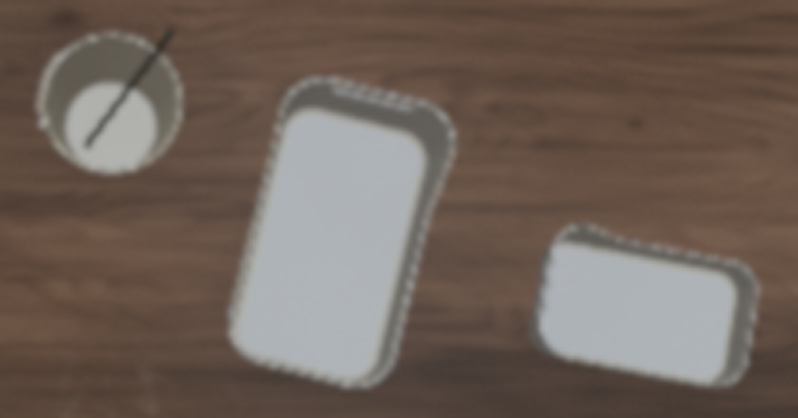

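```bash
cat > hood.py <<'E'
from h import *
def H(p,P):
    x,y,a=p; c,s=np.cos(a),np.sin(a); P=np.atleast_2d(np.array(P,float)); return np.c_[x+c*P[:,0]-s*P[:,1],y+s*P[:,0]+c*P[:,1],P[:,2]]
E
python3 - <<'E'
from hood import *
from scipy.optimize import least_squares
T=ctrl.get_image('top');S=ctrl.get_image('scene')
print(ctrl.get_obs()['t'])
obs=[(T,(0,190,30),(155.5,261.7)),(T,(0,-190,30),(275.2,227.5)),(T,(233,-190,263),(245.5,132)),(T,(233,190,263),(106.3,169)),
(S,(0,-190,30),(286.4,292.4)),(S,(0,190,30),(217,388.5))]
f=lambda p:np.concatenate([proj(im,H(p,P))[0]-np.array(q) for im,P,q in obs])
r=least_squares(f,[490,224,.27]);print(r.x,np.round(r.fun.reshape(-1,2),1))
p=r.x
print('handle',proj(T,H(p,[[-5,60,74.5],[-5,-60,74.5]])))
print('floor',proj(T,H(p,[[78,-95,68],[78,0,32],[78,95,59]])), H(p,[78,-95,8]))
im=T['pixels'].copy()
np.save('hood.npy',p)
# spool top in scene: crop (566,283)->
uvs=[85+566/3.6,185+285/2.7]; print('sp scene',onz(S,[uvs],68)); print('sp top',onz(T,[[100+549/4,125+333/4]],68))
inv=lambda P:(H([0,0,-p[2]],P-np.array([p[0],p[1],0])))
print(inv(onz(S,[uvs],68)),inv(onz(T,[[100+549/4,125+333/4]],68)))
# caddy: floor corners c3
c=np.array([[290,110],[425,140],[378,372],[238,340]])/3.8+np.array([300,190]); print('caddy',onz(T,c,2))
for im in(T,S):
  for r in ctrl.spot_point(im,'spool_blue')+ctrl.spot_point(im,'hood_floor'): print(r['score'],toworld(im,r['position']))
R=cv2.Rodrigues(ctrl.get_obs()['orientation'])[0];print(R.round(3))
E
```

```text
1.05
[4.90324954e+02 2.22637162e+02 2.91779723e-01] [[-2.2  0.3]
 [ 0.4 -0. ]
 [-0.5 -0.6]
 [ 0.4  1.2]
 [ 1.8 -4.9]
 [-1.2  0.9]]
handle [[192.14945752 250.2282637 ]
 [231.81722922 239.0395868 ]]
floor [[236.50925829 209.21936766]
 [207.91073958 219.84779376]
 [175.13517992 227.14684071]] [[592.35559418 154.08974469   8.        ]]
sp scene [[591.44448051 160.61973419  68.        ]]
sp top [[595.28531394 151.99965298  68.        ]]
[[ 79.00579434 -88.48392229  68.        ]] [[ 80.20466071 -97.84450566  68.        ]]
caddy [[ 579.6317519  -263.98728225    2.        ]
 [ 556.81020211 -372.61069106    2.        ]
 [ 370.50198369 -334.41324773    2.        ]
 [ 394.33852308 -223.24155096    2.        ]]
[[ 0.304 -0.953 -0.   ]
 [-0.953 -0.304  0.   ]
 [-0.    -0.    -1.   ]]
```

```bash
cat > plan.py <<'E'
from hood import *
from scipy.spatial.transform import Rotation as Ro, Slerp
HP=np.load('hood.npy')
def Rhood(cols): # columns in hood frame
    return Ro.from_euler('z',HP[2]).as_matrix()@np.array(cols,float).T
def vert(psi): # tool down, x heading psi
    return np.array([[np.cos(psi),np.sin(psi),0],[np.sin(psi),-np.cos(psi),0],[0,0,-1.]])
def tilted(psi_fwd,t): # camera side (-y) forward along psi_fwd, tool z tilted forward by t from down; x to the right
    c,s=np.cos(psi_fwd),np.sin(psi_fwd); f=np.array([c,s,0]);u=np.array([0,0,1.])
    z=f*np.sin(t)-u*np.cos(t); x=np.array([s,-c,0]); y=np.cross(z,x); return np.array([x,y,z]).T
q=np.sqrt(.5)
Rhandle=Rhood([(q,0,q),(0,-1,0),(q,0,-q)])
def handle(s,out=0,dy=0): # bar axis point, world ; 
    d=28+s; n=35+out
    return H(HP,[d*q-n*q,dy,30+d*q+n*q])[0]
def now():
    o=ctrl.get_obs(); return Ro.from_rotvec(o['orientation']).as_matrix(),np.array(o['ee_pos']),o
def plan(legs,jaw,start=None):
    """legs: list of (R,p,n)"""
    R,p,_=now() if start is None else (*start,None)
    rows=[]
    for Rt,pt,n in legs:
        sl=Slerp([0,1],Ro.from_matrix([R,Rt])); p0=p.copy()
        for i in range(1,n+1):
            Rg=sl(i/n).as_matrix(); pg=p0+(np.array(pt)-p0)*i/n
            rv=np.round(Ro.from_matrix(R.T@Rg).as_rotvec(),2); sh=np.round(R.T@(pg-p),0)
            p=p+R@sh; R=R@Ro.from_rotvec(rv).as_matrix(); rows.append((rv,sh))
    for i in range(0,len(rows),10):
        b=rows[i:i+10]+[(np.zeros(3),np.zeros(3))]*(10-len(rows[i:i+10]))
        print('['+','.join('[[%s],[%s],%g]'%(','.join('%g'%(v+0) for v in r),','.join('%g'%(v+0) for v in s),jaw) for r,s in b)+']')
    m=max(np.linalg.norm(s) for r,s in rows);a=max(np.linalg.norm(r) for r,s in rows)
    print('max',m.round(1),a.round(3),'end err',np.round(pt-p,1),np.round(Ro.from_matrix(R.T@Rt).as_rotvec(),3))
E
python3 - <<'E'
from plan import *
print(handle(0), handle(0,90))
y=HP[2]
mid=vert(np.radians(-28))
plan([(mid,[410,-250,290],11),(Rhandle,handle(0,90)+[-15,0,15],17),(Rhandle,handle(0,90),2)],1)
E
```

```text
[485.58441491 221.21333133  74.54772721] [424.63463185 202.90694052 138.18733752]
[[[0,0,-0.07],[-24,-29,-8],1],[[0,0,-0.07],[-22,-30,-9],1],[[0,0,-0.07],[-19,-31,-8],1],[[0,0,-0.07],[-18,-33,-9],1],[[0,0,-0.07],[-15,-34,-8],1],[[0,0,-0.07],[-12,-35,-9],1],[[0,0,-0.07],[-10,-36,-8],1],[[0,0,-0.07],[-8,-37,-9],1],[[0,0,-0.07],[-5,-37,-8],1],[[0,0,-0.07],[-2,-37,-9],1]]
[[[0,0,-0.07],[0,-37,-8],1],[[0.02,0.04,-0.04],[-13,-23,8],1],[[0.02,0.05,-0.05],[-12,-24,8],1],[[0.01,0.04,-0.04],[-11,-24,8],1],[[0.02,0.04,-0.04],[-10,-25,8],1],[[0.02,0.05,-0.05],[-10,-25,8],1],[[0.02,0.04,-0.04],[-9,-25,7],1],[[0.02,0.05,-0.05],[-8,-25,8],1],[[0.01,0.04,-0.04],[-8,-26,8],1],[[0.02,0.04,-0.04],[-6,-26,9],1]]
[[[0.02,0.05,-0.05],[-6,-26,8],1],[[0.02,0.04,-0.04],[-6,-26,8],1],[[0.02,0.05,-0.04],[-4,-25,9],1],[[0.02,0.04,-0.05],[-4,-26,10],1],[[0.01,0.04,-0.04],[-3,-26,9],1],[[0.02,0.05,-0.05],[-2,-26,10],1],[[0.02,0.04,-0.04],[-2,-26,10],1],[[0.02,0.04,-0.04],[0,-26,11],1],[[0,0,0],[0,2,10],1],[[0,0,0],[-1,2,11],1]]
max 38.9 0.073 end err [-0.  -0.5  0.4] [-0.003  0.004 -0.002]
```

```bash
python3 -m handwheel '[[[0,0,-0.07],[-24,-29,-8],1],[[0,0,-0.07],[-22,-30,-9],1],[[0,0,-0.07],[-19,-31,-8],1],[[0,0,-0.07],[-18,-33,-9],1],[[0,0,-0.07],[-15,-34,-8],1],[[0,0,-0.07],[-12,-35,-9],1],[[0,0,-0.07],[-10,-36,-8],1],[[0,0,-0.07],[-8,-37,-9],1],[[0,0,-0.07],[-5,-37,-8],1],[[0,0,-0.07],[-2,-37,-9],1]]'
python3 - <<'E'
from plan import *
mid=vert(np.radians(-28))
plan([(mid,[410,-250,290],4),(Rhandle,handle(0,90)+[-15,0,15],16)],1)
E
```

```text
t: 2.08
ee_pos: [390.3, -271.5, 282.8]
orientation: [3.026, -0.841, 0.001]
ft_force: [1.0, -0.6, -0.7]
width: 88.0
[[[0,0,-0.01],[1,-7,-2],1],[[0,0,-0.02],[2,-7,-2],1],[[0,0,-0.01],[2,-7,-1],1],[[0,0,-0.01],[1,-7,-2],1],[[0.02,0.05,-0.05],[-13,-25,9],1],[[0.02,0.04,-0.04],[-13,-25,8],1],[[0.02,0.05,-0.05],[-12,-26,8],1],[[0.02,0.05,-0.05],[-11,-26,9],1],[[0.02,0.04,-0.04],[-10,-27,8],1],[[0.02,0.05,-0.05],[-9,-27,8],1]]
[[[0.01,0.04,-0.05],[-8,-27,9],1],[[0.02,0.05,-0.04],[-8,-27,9],1],[[0.02,0.05,-0.05],[-7,-27,8],1],[[0.02,0.04,-0.04],[-5,-28,9],1],[[0.02,0.05,-0.05],[-5,-28,10],1],[[0.02,0.05,-0.05],[-5,-27,9],1],[[0.02,0.04,-0.04],[-3,-28,10],1],[[0.02,0.05,-0.05],[-2,-27,11],1],[[0.02,0.05,-0.05],[-2,-28,11],1],[[0.02,0.04,-0.04],[-1,-27,11],1]]
max 30.1 0.073 end err [-0.2  0.2  0.1] [-0.003  0.004 -0.002]
```

```bash
python3 -m handwheel '[[[0,0,-0.01],[1,-7,-2],1],[[0,0,-0.02],[2,-7,-2],1],[[0,0,-0.01],[2,-7,-1],1],[[0,0,-0.01],[1,-7,-2],1],[[0.02,0.05,-0.05],[-13,-25,9],1],[[0.02,0.04,-0.04],[-13,-25,8],1],[[0.02,0.05,-0.05],[-12,-26,8],1],[[0.02,0.05,-0.05],[-11,-26,9],1],[[0.02,0.04,-0.04],[-10,-27,8],1],[[0.02,0.05,-0.05],[-9,-27,8],1]]'
python3 - <<'E'
from plan import *
plan([(Rhandle,handle(0,90)+[-15,0,15],10)],1)
im=ctrl.get_image('wrist'); save(im,'w1.png')
p=HP
for qn in ['sash_handle','spool_blue','hood_floor','hood']:
  for r in ctrl.spot_point(im,qn)[:2]: print(qn,r['score'],toworld(im,r['position']).round(1))
print(proj(im,[handle(0,0,60),handle(0,0,-60),H(p,[0,-190,30])[0],H(p,[0,190,30])[0]]).round())
E
```

```text
t: 2.92
ee_pos: [415.8, -77.9, 240.5]
orientation: [-3.043, 0.305, -0.492]
ft_force: [0.4, 0.6, -0.2]
width: 87.6
[[[0.02,0.04,-0.05],[-9,-27,8],1],[[0.02,0.05,-0.04],[-8,-27,9],1],[[0.02,0.04,-0.05],[-7,-27,9],1],[[0.02,0.05,-0.04],[-6,-27,9],1],[[0.01,0.04,-0.05],[-6,-27,9],1],[[0.02,0.05,-0.04],[-4,-28,10],1],[[0.02,0.04,-0.05],[-4,-27,9],1],[[0.02,0.05,-0.04],[-3,-28,10],1],[[0.02,0.04,-0.05],[-3,-27,11],1],[[0.02,0.04,-0.04],[-1,-28,11],1]]
max 30.1 0.067 end err [-0.1 -0.5 -0.2] [-0.001  0.004 -0.001]
spool_blue 0.55 [ 471.9 -289.8    4.5]
[[ 233. -194.]
 [ 302.  -40.]
 [ 349.  100.]
 [ 154. -320.]]
```

View pics/w1.png

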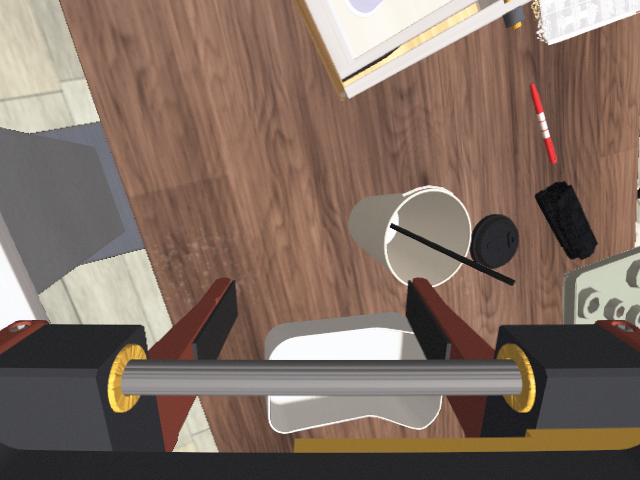

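The wrist view shows the beaker at (425,235), and its straw leaning away to (512,283). The hood's front right corner is at (347,97) against a prediction of (349,100), so the hood fit is good.

```bash
python3 -m handwheel '[[[0.02,0.04,-0.05],[-9,-27,8],1],[[0.02,0.05,-0.04],[-8,-27,9],1],[[0.02,0.04,-0.05],[-7,-27,9],1],[[0.02,0.05,-0.04],[-6,-27,9],1],[[0.01,0.04,-0.05],[-6,-27,9],1],[[0.02,0.05,-0.04],[-4,-28,10],1],[[0.02,0.04,-0.05],[-4,-27,9],1],[[0.02,0.05,-0.04],[-3,-28,10],1],[[0.02,0.04,-0.05],[-3,-27,11],1],[[0.02,0.04,-0.04],[-1,-28,11],1]]'
python3 - <<'E'
from plan import *
im=ctrl.get_image('wrist'); save(im,'w2.png')
p=HP
for qn in ['sash_handle','spool_blue','hood_floor','hood']:
  for r in ctrl.spot_point(im,qn)[:2]: print(qn,r['score'],toworld(im,r['position']).round(1))
print('handle model',handle(0).round(1))
print(proj(im,[handle(0,0,60),handle(0,0,-60),H(p,[0,-190,30])[0],H(p,[0,190,30])[0]]).round())
plan([(Rhandle,handle(0,45),10)],.6)
E
```

```text
t: 4.0
ee_pos: [430.0, 94.1, 191.7]
orientation: [-2.94, -0.142, -0.973]
ft_force: [0.1, 0.5, 0.5]
width: 87.8
sash_handle 0.21 [ 563.3 -111.2   -4.6]
hood 0.82 [490.7 226.2  -2.1]
handle model [485.6 221.2  74.5]
[[ 290.   12.]
 [ 315.  160.]
 [ 315.  268.]
 [ 234. -158.]]
[[[0.01,0.01,-0.02],[-2,-11,9],0.6],[[0.01,0.02,-0.01],[-2,-12,9],0.6],[[0.01,0.01,-0.02],[-2,-11,10],0.6],[[0.02,0.02,-0.01],[-2,-11,9],0.6],[[0.01,0.01,-0.02],[-2,-11,10],0.6],[[0.01,0.02,-0.01],[-2,-11,10],0.6],[[0.01,0.01,-0.02],[-2,-11,9],0.6],[[0.01,0.02,-0.01],[-2,-11,10],0.6],[[0.02,0.01,-0.02],[-2,-11,10],0.6],[[0.01,0.02,-0.01],[-1,-10,10],0.6]]
max 15.1 0.03 end err [-0.2  0.4 -0.6] [-0.003 -0.005 -0.002]
```

View pics/w2.png

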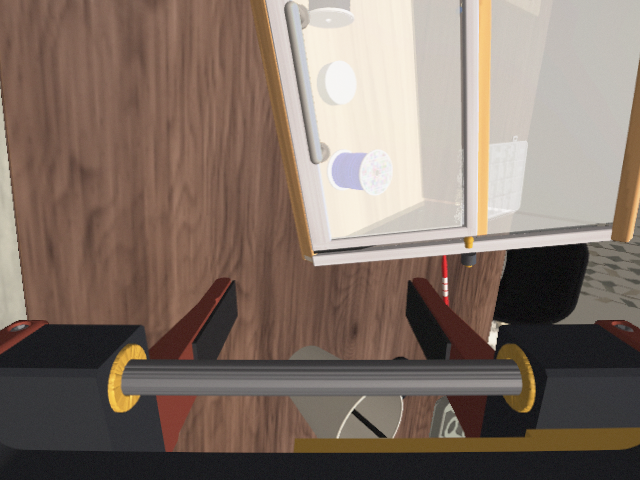

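The bar shows from (290,10) to (317,158), within 2 px of the model, so I'll approach it.

```bash
python3 -m handwheel '[[[0.01,0.01,-0.02],[-2,-11,9],0.6],[[0.01,0.02,-0.01],[-2,-12,9],0.6],[[0.01,0.01,-0.02],[-2,-11,10],0.6],[[0.02,0.02,-0.01],[-2,-11,9],0.6],[[0.01,0.01,-0.02],[-2,-11,10],0.6],[[0.01,0.02,-0.01],[-2,-11,10],0.6],[[0.01,0.01,-0.02],[-2,-11,9],0.6],[[0.01,0.02,-0.01],[-2,-11,10],0.6],[[0.02,0.01,-0.02],[-2,-11,10],0.6],[[0.01,0.02,-0.01],[-1,-10,10],0.6]]'
python3 - <<'E'
from plan import *
R,p,o=now();print('rel tool axes to bar',(Rhandle.T@(p-handle(0))).round(1),Ro.from_matrix(R.T@Rhandle).as_rotvec().round(3),o['qpos'].round(2))
im=ctrl.get_image('wrist'); save(im,'w3.png')
print(proj(im,[handle(0,0,60),handle(0,0,0),handle(0,0,-60)]).round())
plan([(Rhandle,handle(0,-4),8)],.6)
E
```

```text
t: 5.08
ee_pos: [456.3, 192.6, 192.4]
orientation: [-2.848, -0.371, -1.003]
ft_force: [-0.5, -0.6, -0.5]
width: 52.5
rel tool axes to bar [  57.7   19.  -109. ] [ 0.01   0.106 -0.029] [ 0.45  0.06  2.38 -1.31  0.11  1.46]
[[265. 141.]
 [270. 210.]
 [275. 273.]]
[[[0,0.01,0],[-6,-2,15],0.6],[[0,0.02,-0.01],[-6,-2,14],0.6],[[0,0.01,0],[-7,-3,15],0.6],[[0,0.01,0],[-6,-2,15],0.6],[[0.01,0.02,-0.01],[-7,-2,14],0.6],[[0,0.01,0],[-7,-2,14],0.6],[[0,0.01,-0.01],[-7,-2,15],0.6],[[0,0.01,0],[-7,-3,14],0.6],[[0,0,0],[0,0,0],0.6],[[0,0,0],[0,0,0],0.6]]
max 16.8 0.024 end err [-0.2 -0.5  0.1] [-0.002  0.004  0.001]
```

View pics/w3.png

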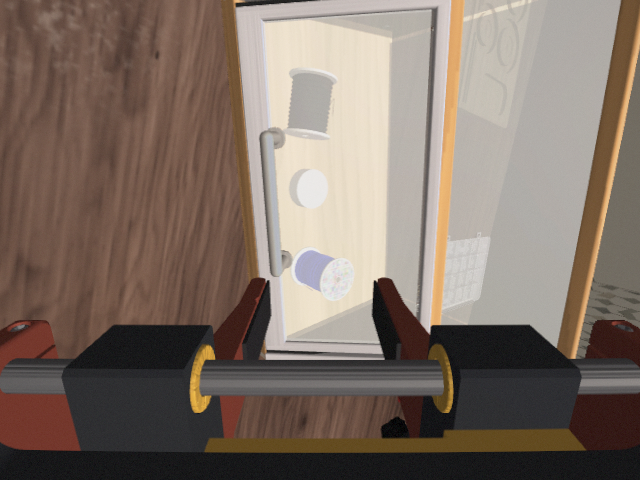

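Joints 4 and 5 sit at their limits at a 45° tilt. The bar is round, so a steeper tool at 25° from vertical will do and keeps the wrist in range.

```bash
cat >> plan.py <<'E'
def Rh(t): return Rhood([(np.cos(t),0,np.sin(t)),(0,-1,0),(np.sin(t),0,-np.cos(t))])
def st(s=0,dy=-20,t=.44):
    R,p,o=now();print('rel bar, tool axes',(Rh(t).T@(p-handle(s,0,dy))).round(1),'rot',Ro.from_matrix(R.T@Rh(t)).as_rotvec().round(3),'q',o['qpos'].round(2),'F',o['ft_force'].round(1),'w',round(float(o['width']),1),'t',o['t'])
E
python3 - <<'E'
from plan import *
st()
R=Rh(.44)
plan([(R,handle(0,0,-20)-R[:,2]*50,10)],.35)
E
```

```text
rel bar, tool axes [  19.2   -2.  -122.3] rot [ 0.003 -0.241 -0.03 ] q [ 0.45  0.06  2.38 -1.31  0.11  1.46] F [1.1 0.2 1.3] w 52.5 t 5.1333
[[[0,-0.02,0],[-4,0,7],0.35],[[0,-0.03,-0.01],[-3,1,6],0.35],[[0,-0.02,0],[-3,0,7],0.35],[[0,-0.03,0],[-3,0,7],0.35],[[0,-0.02,-0.01],[-3,0,7],0.35],[[0,-0.02,0],[-3,0,7],0.35],[[0,-0.03,0],[-3,1,7],0.35],[[0,-0.02,0],[-2,0,7],0.35],[[0,-0.03,-0.01],[-3,0,7],0.35],[[0,-0.02,0],[-2,0,7],0.35]]
max 8.1 0.032 end err [ 0.4 -0.1  0.2] [ 0.003 -0.001 -0.001]
```

```bash
python3 -m handwheel '[[[0,-0.02,0],[-4,0,7],0.35],[[0,-0.03,-0.01],[-3,1,6],0.35],[[0,-0.02,0],[-3,0,7],0.35],[[0,-0.03,0],[-3,0,7],0.35],[[0,-0.02,-0.01],[-3,0,7],0.35],[[0,-0.02,0],[-3,0,7],0.35],[[0,-0.03,0],[-3,1,7],0.35],[[0,-0.02,0],[-2,0,7],0.35],[[0,-0.03,-0.01],[-3,0,7],0.35],[[0,-0.02,0],[-2,0,7],0.35]]'
python3 - <<'E'
from plan import *
st()
R=Rh(.44)
im=ctrl.get_image('wrist'); save(im,'w4.png')
print(proj(im,[handle(0,0,60),handle(0,0,-20),handle(0,0,-60)]).round())
plan([(R,handle(0,0,-20)-R[:,2]*1,9)],.35)
E
```

```text
t: 5.97
ee_pos: [471.9, 199.7, 123.0]
orientation: [-2.971, -0.442, -0.682]
ft_force: [0.8, -0.4, 0.5]
width: 30.7
rel bar, tool axes [  3.2  -3.3 -52.1] rot [ 0.002 -0.011  0.004] q [ 0.41  0.24  2.25 -0.27  0.21  0.37] F [ 0.8 -0.4  0.5] w 30.7 t 5.9667
[[317. 143.]
 [317. 256.]
 [317. 305.]]
[[[0,0,0],[0,0,6],0.35],[[0,0,0],[-1,1,5],0.35],[[0,0,0],[0,0,6],0.35],[[0,0,0],[-1,0,5],0.35],[[0,-0.01,0],[0,1,6],0.35],[[0,0,0],[-1,0,6],0.35],[[0,0,0],[0,0,5],0.35],[[0,0,0],[0,1,6],0.35],[[0,0,0],[-1,0,5],0.35],[[0,0,0],[0,0,0],0.35]]
max 6.1 0.01 end err [ 0.5 -0.1 -0.1] [0.002 0.    0.004]
```

View pics/w4.png

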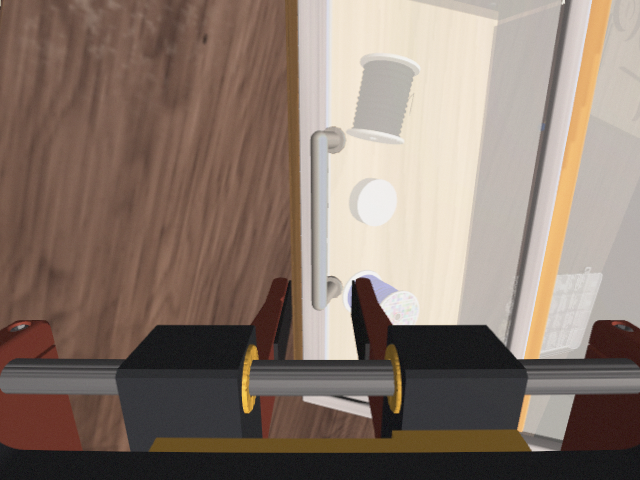

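The bar at column 319 lies between the fingertips (285 and 360), so I'll go in and close.

```bash
python3 -m handwheel '[[[0,0,0],[0,0,6],0.35],[[0,0,0],[-1,1,5],0.35],[[0,0,0],[0,0,6],0.35],[[0,0,0],[-1,0,5],0.35],[[0,-0.01,0],[0,1,6],0.35],[[0,0,0],[-1,0,6],0.35],[[0,0,0],[0,0,5],0.35],[[0,0,0],[0,1,6],0.35],[[0,0,0],[-1,0,5],0.35],[[0,0,0],[0,0,1],0.35]]'
python3 -m handwheel '[[[0,0,0],[0,0,0],0],[[0,0,0],[0,0,0],0],[[0,0,0],[0,0,0],0],[[0,0,0],[0,0,0],0],[[0,0,0],[0,0,0],0],[[0,0,0],[0,0,0],0],[[0,0,0],[0,0,0],0],[[0,0,0],[0,0,0],0],[[0,0,0],[0,0,0],0],[[0,0,0],[0,0,0],0]]'
python3 - <<'E'
from plan import *
st()
R,p,o=now()
d=H([0,0,HP[2]],[q,0,q])[0]
print(R.T@d)
plan([(R,p+d*150,18)],0)
E
```

```text
t: 6.85
ee_pos: [491.3, 203.2, 72.2]
orientation: [-2.978, -0.446, -0.662]
ft_force: [-0.1, -0.2, 0.7]
width: 30.9
t: 7.68
ee_pos: [490.9, 203.4, 72.9]
orientation: [-2.977, -0.447, -0.663]
ft_force: [-0.2, 0.0, -0.1]
width: 0.8
rel bar, tool axes [-0.7 -1.4  1.5] rot [0.002 0.002 0.007] q [ 0.4   0.38  2.23 -0.47  0.11  0.56] F [-0.2  0.  -0.1] w 0.8 t 7.6833
[ 0.940102    0.00710591 -0.3408192 ]
[[[0,0,0],[8,0,-3],0],[[0,0,0],[8,0,-3],0],[[0,0,0],[8,0,-3],0],[[0,0,0],[7,0,-2],0],[[0,0,0],[8,0,-3],0],[[0,0,0],[8,0,-3],0],[[0,0,0],[8,0,-3],0],[[0,0,0],[8,0,-3],0],[[0,0,0],[8,1,-3],0],[[0,0,0],[7,0,-2],0]]
[[[0,0,0],[8,0,-3],0],[[0,0,0],[8,0,-3],0],[[0,0,0],[8,0,-3],0],[[0,0,0],[8,0,-3],0],[[0,0,0],[8,0,-3],0],[[0,0,0],[7,0,-2],0],[[0,0,0],[8,0,-3],0],[[0,0,0],[8,0,-3],0],[[0,0,0],[0,0,0],0],[[0,0,0],[0,0,0],0]]
max 8.6 0.0 end err [-0.  -0.1  0.1] [0. 0. 0.]
```

The jaws closed to 0.8 mm, so they missed the bar. I'll look.

```bash
python3 - <<'E'
from plan import *
im=ctrl.get_image('wrist'); save(im,'w5.png'); print(proj(im,[handle(0,0,60),handle(0,0,-20),handle(0,0,-60)]).round())
R,p,o=now(); print(proj(im,[p,p+8*R[:,2],p+R[:,2]*-11]))
s=ctrl.get_image('scene'); a=s['pixels'][230:400,180:400]
cv2.imwrite('pics/s5.png',cv2.cvtColor(cv2.resize(a,None,fx=3.5,fy=3.5,interpolation=cv2.INTER_CUBIC),cv2.COLOR_RGB2BGR))
print((proj(s,[p,p+8*R[:,2],handle(0,0,60),handle(0,0,-60)])-[180,230])*3.5)
E
```

```text
[[325. 140.]
 [324. 282.]
 [323. 341.]]
[[322.57335005 278.62601119]
 [322.52928841 273.63951824]
 [322.63964648 286.13065658]]
[[284.17589064 290.74292689]
 [279.96017849 298.31866907]
 [229.98872895 362.22083161]
 [310.33499696 253.11469298]]
```

View pics/w5.png

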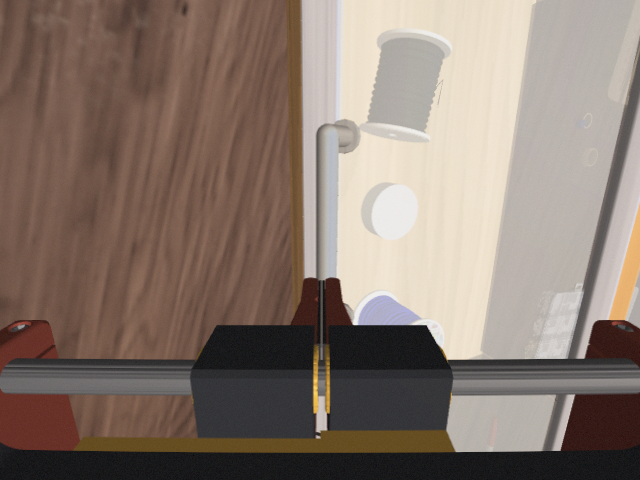

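View pics/s5.png

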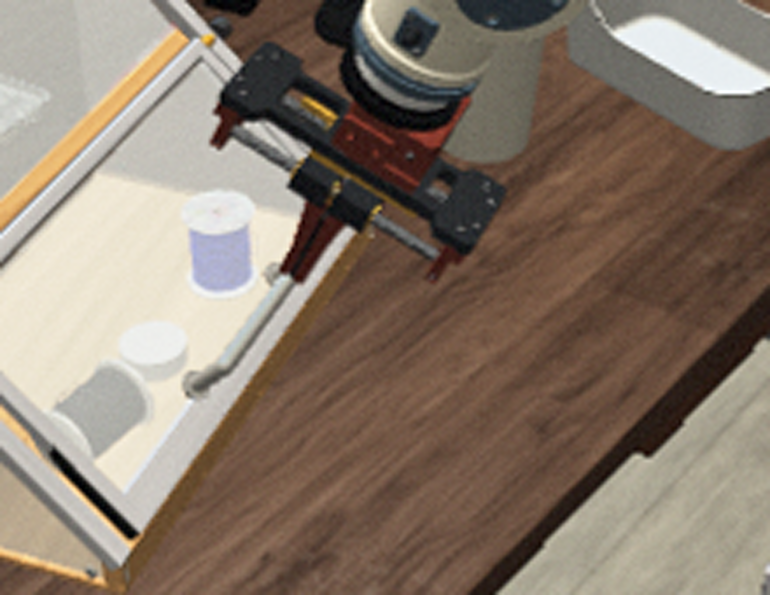

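```bash
python3 - <<'E'
from plan import *
im=ctrl.get_image('wrist'); s=ctrl.get_image('scene'); t=ctrl.get_image('top')
def z(im,x0,y0,w,h,f,n): cv2.imwrite('pics/'+n,cv2.cvtColor(cv2.resize(im['pixels'][y0:y0+h,x0:x0+w],None,fx=f,fy=f,interpolation=cv2.INTER_CUBIC),cv2.COLOR_RGB2BGR))
z(im,260,100,160,200,3,'z1.png');z(s,200,290,100,110,5.4,'z2.png');z(t,140,215,140,50,5.5,'z3.png')
for I,nm in((im,'w'),(s,'s'),(t,'t')):
  for qn in ['sash_handle','hood','hood_floor']:
    for r in ctrl.spot_point(I,qn)[:1]: print(nm,qn,round(r['score'],2),toworld(I,r['position']).round(1))
# compare in all: points of hood model
pts={'R':(0,-190,30),'L':(0,190,30),'Rb':(0,-190,0),'Lb':(0,190,0),'bl':(233,190,263),'br':(233,-190,263)}
for k,v in pts.items(): print(k,[proj(I,H(HP,v))[0].round(1) for I in(s,t,im)])
E
```

```text
w sash_handle 0.93 [483.6 220.5  74. ]
w hood 0.66 [496.5 225.2  -3.6]
s sash_handle 0.58 [488.7 224.4  74. ]
s hood 0.66 [492.6 224.4  -2.4]
t sash_handle 0.88 [487.9 221.9  82.2]
R [array([288.2, 287.5]), array([275.6, 227.5]), array([305., 447.])]
L [array([215.8, 389.4]), array([153.3, 262. ]), array([ 299.6, -108.4])]
Rb [array([288.4, 296.8]), array([276.4, 228.9]), array([292.6, 422. ])]
Lb [array([217.1, 399.8]), array([156.3, 262.8]), array([281.7, -78.2])]
bl [array([ 96.5, 269.9]), array([106.7, 170.2]), array([1197.6, -218.9])]
br [array([200.4, 191.7]), array([245. , 131.4]), array([837.8, 604.8])]
```

View pics/z1.png

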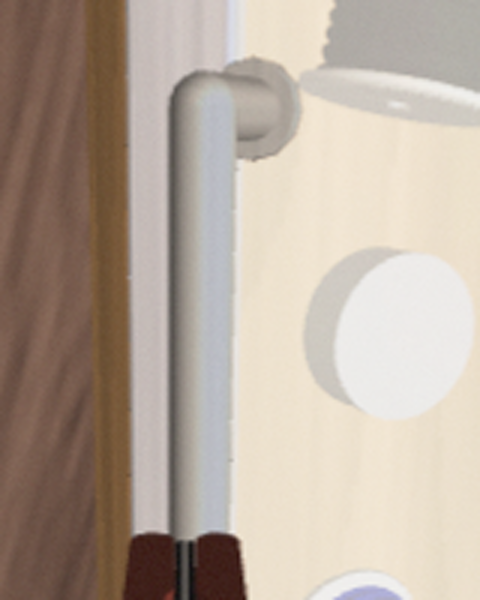

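View pics/z2.png

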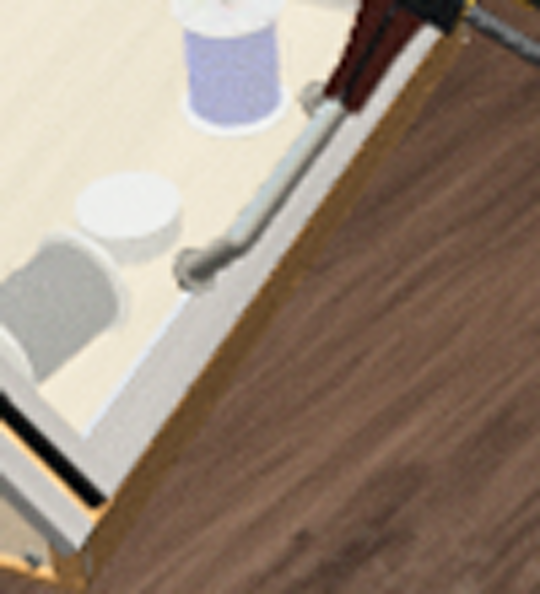

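View pics/z3.png

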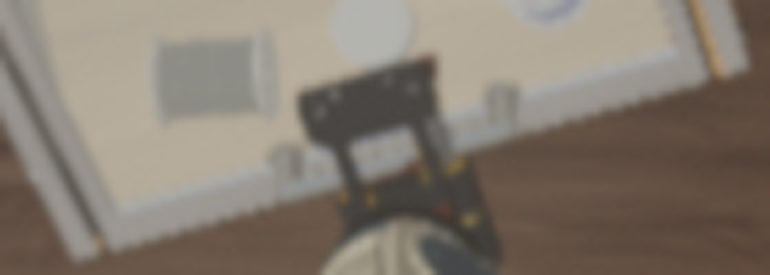

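```bash
python3 - <<'E'
from plan import *
im=ctrl.get_image('wrist'); s=ctrl.get_image('scene'); t=ctrl.get_image('top')
def tri(obs):
    A=np.zeros((3,3));b=np.zeros(3)
    for I,uv in obs:
        o,d=ray(I,[uv]); d=d[0]/np.linalg.norm(d[0]); M=np.eye(3)-np.outer(d,d); A+=M;b+=M@o
    X=np.linalg.solve(A,b); print('tri',X.round(1),'hood',H([0,0,-HP[2]],X-[HP[0],HP[1],0])[0].round(1),[ (proj(I,X)[0]-uv).round(1) for I,uv in obs]); return X
tri([(im,(328.3,128)),(s,(243.5,335.5))])
f=im['camera_matrix'][0][0]; print('f',f)
R,tt=w2c(im); print('depth pred',(R@handle(0,0,20)+tt)[2],'from 12mm width',f*12/20.7,'tip depth',(R@(now()[1]+8*now()[0][:,2])+tt)[2])
print('dpx per 1mm in x at depth', f/180)
E
```

```text
tri [469.1 285.1  72.9] hood [-2.4 65.9 72.9] [array([-0.1,  0. ]), array([-0., -0.])]
f 343.9113231014235
depth pred 190.48491913406104 from 12mm width 199.36888295734695 tip depth 210.62462205312494
dpx per 1mm in x at depth 1.910618461674575
```

```bash
python3 - <<'E'
from plan import *
im=ctrl.get_image('wrist'); R,p,o=now()
for k in(-30,-20,-10,0,8,20): print(k,[proj(im,p+k*R[:,2]+y*R[:,1])[0].round(0) for y in(-10,0,10)])
Rc,tc=w2c(im);print('cam axes in tool',(R.T@Rc.T).round(2),'cam pos tool',(R.T@(toworld(im,[0,0,0])-p)).round(1))
print(ctrl.get_obs()['t'])
E
```

```text
-30 [array([323., 283.]), array([323., 301.]), array([323., 319.])]
-20 [array([323., 275.]), array([323., 293.]), array([323., 310.])]
-10 [array([323., 269.]), array([323., 285.]), array([323., 302.])]
0 [array([323., 263.]), array([323., 279.]), array([323., 294.])]
8 [array([323., 258.]), array([323., 274.]), array([323., 289.])]
20 [array([322., 252.]), array([322., 267.]), array([322., 281.])]
cam axes in tool [[ 1.   -0.   -0.  ]
 [ 0.    0.96  0.28]
 [ 0.   -0.28  0.96]] cam pos tool [  -0.6  -77.5 -188.7]
8.5833
```

Both views show the fingertips ending about 15 mm short of the nominal tip, so the jaws closed just above the bar. I'll open slightly, go deeper while watching the force, and close again.

```bash
python3 -m handwheel '[[[0,0,0],[1,0,0],0.3],[[0,0,0],[1,0,0],0.3],[[0,0,0],[0,0,0],0.3],[[0,0,0],[0,0,0],0.3],[[0,0,0],[0,0,0],0.3],[[0,0,0],[0,0,3],0.3],[[0,0,0],[0,0,3],0.3],[[0,0,0],[0,0,3],0.3],[[0,0,0],[0,0,3],0.3],[[0,0,0],[0,0,0],0.3]]'
python3 - <<'E'
from plan import *
st()
im=ctrl.get_image('wrist'); save(im,'w6.png')
E
```

```text
t: 9.42
ee_pos: [499.2, 206.8, 65.2]
orientation: [-2.982, -0.446, -0.657]
ft_force: [0.8, -0.4, 0.0]
width: 26.2
rel bar, tool axes [ 4.1 -2.3 12.3] rot [0.005 0.008 0.007] q [ 0.4   0.41  2.21 -0.5   0.11  0.59] F [ 0.8 -0.4  0. ] w 26.2 t 9.4167
```

View pics/w6.png

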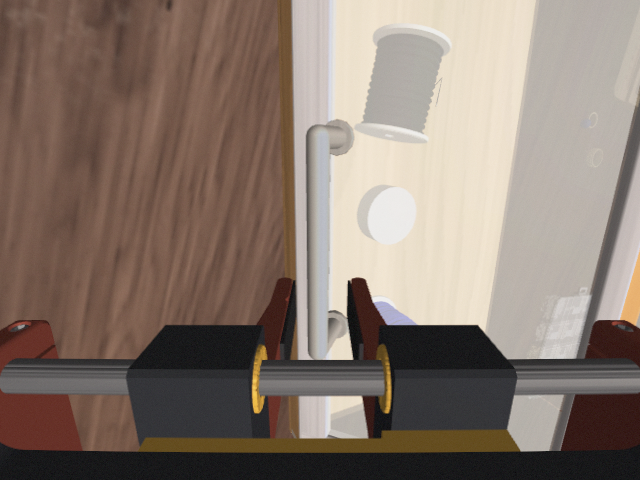

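```bash
python3 -m handwheel '[[[0,0,0],[0,0,0],0],[[0,0,0],[0,0,0],0],[[0,0,0],[0,0,0],0],[[0,0,0],[0,0,0],0],[[0,0,0],[0,0,0],0],[[0,0,0],[0,0,0],0],[[0,0,0],[0,0,0],0],[[0,0,0],[0,0,0],0],[[0,0,0],[0,0,0],0],[[0,0,0],[0,0,0],0]]'
python3 - <<'E'
from plan import *
st()
im=ctrl.get_image('wrist'); save(im,'w7.png')
E
```

```text
t: 10.3
ee_pos: [498.8, 206.6, 65.3]
orientation: [-2.982, -0.446, -0.656]
ft_force: [-0.0, -0.0, 0.2]
width: 0.5
rel bar, tool axes [ 3.7 -2.2 12. ] rot [0.006 0.008 0.007] q [ 0.4   0.41  2.21 -0.5   0.11  0.59] F [-0.  -0.   0.2] w 0.5 t 10.3
```

View pics/w7.png

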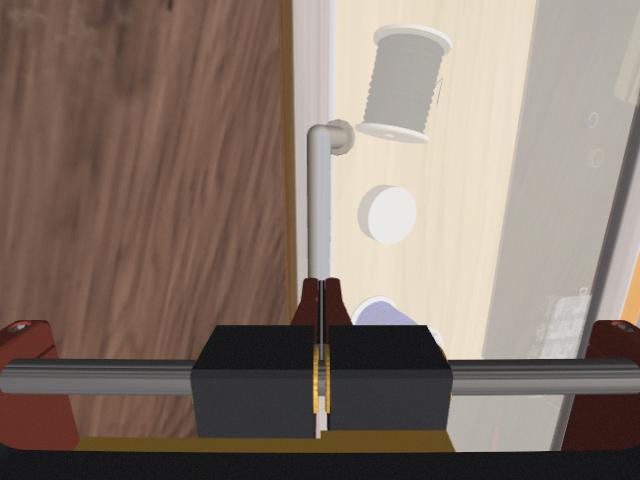

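```bash
python3 - <<'E'
from plan import *
s=ctrl.get_image('scene'); a=s['pixels'][230:370,200:340]
cv2.imwrite('pics/s7.png',cv2.cvtColor(cv2.resize(a,None,fx=4.2,fy=4.2,interpolation=cv2.INTER_CUBIC),cv2.COLOR_RGB2BGR))
R,p,o=now()
print((proj(s,[p,p+8*R[:,2],p-11*R[:,2],handle(0,0,60),handle(0,0,-60)])-[200,230])*4.2)
E
```

```text
[[242.92746606 357.3731059 ]
 [238.03821129 366.40481315]
 [249.7148413  344.83543359]
 [191.98647475 434.66499793]
 [288.40199635 303.73763158]]
```

View pics/s7.png

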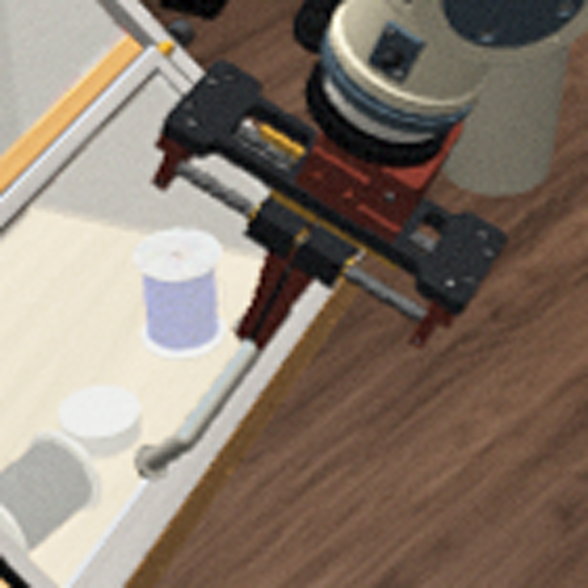

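The jaws missed again. From the images (26.2 mm opening spanning 53 px, so depth about 170), the tips really are about 25 mm behind the nominal TCP+8. The force is still zero, so I'll go on down in small steps.

```bash
python3 -m handwheel '[[[0,0,0],[0,0,0],0.3],[[0,0,0],[0,0,0],0.3],[[0,0,0],[0,0,0],0.3],[[0,0,0],[0,0,0],0.3],[[0,0,0],[0,0,0],0.3],[[0,0,0],[0,0,2],0.3],[[0,0,0],[0,0,2],0.3],[[0,0,0],[0,0,2],0.3],[[0,0,0],[0,0,2],0.3],[[0,0,0],[0,0,0],0.3]]'
python3 - <<'E'
from plan import *
st()
im=ctrl.get_image('wrist'); save(im,'w8.png')
s=ctrl.get_image('scene'); a=s['pixels'][230:370,200:340]
cv2.imwrite('pics/s8.png',cv2.cvtColor(cv2.resize(a,None,fx=4.2,fy=4.2,interpolation=cv2.INTER_CUBIC),cv2.COLOR_RGB2BGR))
E
```

```text
t: 11.23
ee_pos: [503.1, 208.6, 59.7]
orientation: [-2.986, -0.446, -0.651]
ft_force: [0.8, 0.6, -0.3]
width: 26.1
rel bar, tool axes [ 5.6 -2.9 19. ] rot [0.008 0.012 0.007] q [ 0.41  0.43  2.2  -0.53  0.11  0.63] F [ 0.8  0.6 -0.3] w 26.1 t 11.2333
```

View pics/s8.png

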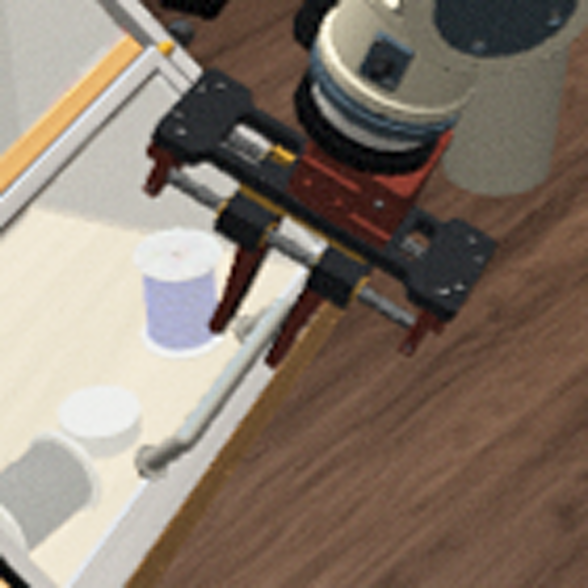

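View pics/w8.png

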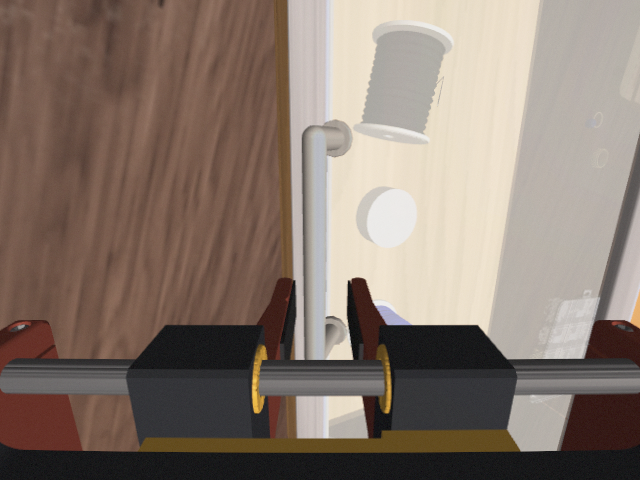

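The tips are now about level with the bar axis, so I need about 10 mm more, and −4 mm in tool x to centre.

```bash
python3 -m handwheel '[[[0,0,0],[-2,0,2],0.3],[[0,0,0],[-1,0,2],0.3],[[0,0,0],[-1,0,2],0.3],[[0,0,0],[-1,0,2],0.3],[[0,0,0],[0,0,2],0.3],[[0,0,0],[0,0,1],0],[[0,0,0],[0,0,0],0],[[0,0,0],[0,0,0],0],[[0,0,0],[0,0,0],0],[[0,0,0],[0,0,0],0]]'
python3 - <<'E'
from plan import *
st()
im=ctrl.get_image('wrist'); save(im,'w9.png')
E
```

```text
t: 12.17
ee_pos: [502.7, 209.8, 50.3]
orientation: [-2.997, -0.446, -0.637]
ft_force: [-0.1, -0.3, 0.6]
width: 11.4
rel bar, tool axes [ 1.5 -4.1 27.5] rot [0.014 0.023 0.007] q [ 0.41  0.45  2.19 -0.61  0.11  0.71] F [-0.1 -0.3  0.6] w 11.4 t 12.1667
```

View pics/w9.png

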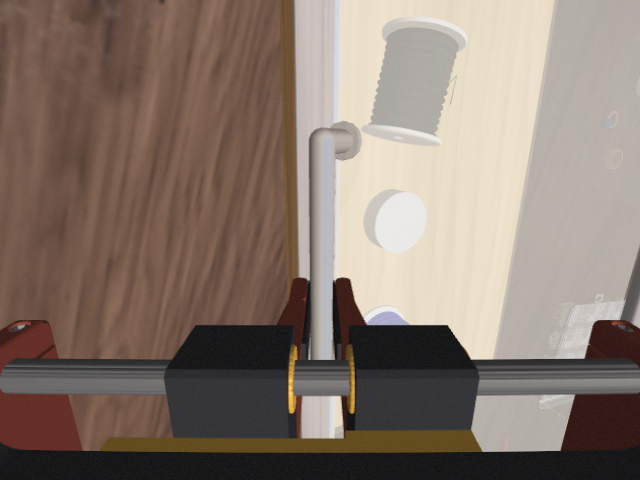

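The width is 11.4 mm, so the bar seems to be gripped. I'll start a gentle lift along the slope.

```bash
python3 -m handwheel '[[[0,0,0],[0,0,0],0],[[0,0,0],[0,0,0],0],[[0,0,0],[2,0,-1],0],[[0,0,0],[4,0,-1],0],[[0,0,0],[4,0,-2],0],[[0,0,0],[4,0,-1],0],[[0,0,0],[4,0,-2],0],[[0,0,0],[4,0,-1],0],[[0,0,0],[4,0,-1],0],[[0,0,0],[0,0,0],0]]'
python3 - <<'E'
from plan import *
st()
im=ctrl.get_image('scene'); a=im['pixels'][230:400,180:400]
cv2.imwrite('pics/s9.png',cv2.cvtColor(cv2.resize(a,None,fx=3.5,fy=3.5,interpolation=cv2.INTER_CUBIC),cv2.COLOR_RGB2BGR))
R,p,o=now(); d=H([0,0,HP[2]],[q,0,q])[0]
print((R.T@d).round(3))
plan([(Rh(.44),p+d*130,18)],0)
E
```

```text
t: 13.05
ee_pos: [517.1, 214.1, 65.5]
orientation: [-3.004, -0.447, -0.62]
ft_force: [3.0, 0.9, -7.5]
width: 11.1
rel bar, tool axes [21.6 -4.1 20.1] rot [0.015 0.036 0.007] q [ 0.41  0.43  2.15 -0.35  0.18  0.45] F [ 3.   0.9 -7.5] w 11.1 t 13.05
[ 0.928  0.012 -0.372]
[[[0,0,0],[7,0,-3],0],[[0,0,0],[6,0,-2],0],[[0,0.01,0],[7,0,-3],0],[[0,0,0],[7,0,-3],0],[[0,0,0],[7,0,-2],0],[[0.01,0,0],[6,1,-3],0],[[0,0,0],[7,0,-3],0],[[0,0.01,0],[7,0,-2],0],[[0,0,0],[7,0,-3],0],[[0,0,0],[6,0,-2],0]]
[[[0,0,0],[7,0,-3],0],[[0,0,0],[7,0,-2],0],[[0,0.01,0],[7,0,-3],0],[[0,0,0.01],[6,0,-2],0],[[0,0,0],[7,0,-3],0],[[0,0,0],[7,0,-2],0],[[0,0,0],[7,0,-3],0],[[0.01,0.01,0],[6,0,-2],0],[[0,0,0],[0,0,0],0],[[0,0,0],[0,0,0],0]]
max 7.6 0.014 end err [0.3 0.1 0.5] [-0.005 -0.004 -0.003]
```

View pics/s9.png

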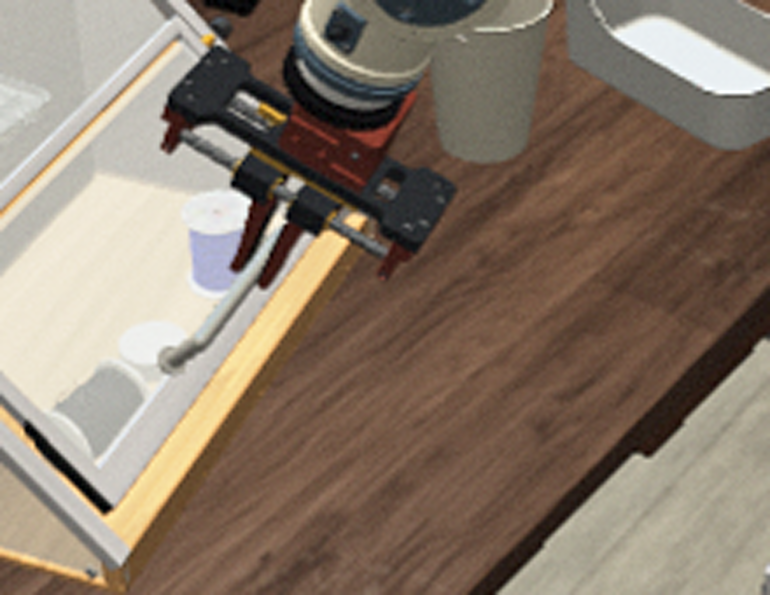

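The sash is rising with the handle (its lower edge now exposes the sill). I'll continue.

```bash
python3 -m handwheel '[[[0,0,0],[7,0,-3],0],[[0,0,0],[6,0,-2],0],[[0,0.01,0],[7,0,-3],0],[[0,0,0],[7,0,-3],0],[[0,0,0],[7,0,-2],0],[[0.01,0,0],[6,1,-3],0],[[0,0,0],[7,0,-3],0],[[0,0.01,0],[7,0,-2],0],[[0,0,0],[7,0,-3],0],[[0,0,0],[6,0,-2],0]]'
python3 - <<'E'
from plan import *
R,p,o=now(); d=H([0,0,HP[2]],[q,0,q])[0]; p0=np.array([502.7,209.8,50.3])
st(); print('s',(p-p0)@d,(R.T@(p-p0-d*((p-p0)@d))).round(1))
plan([(Rh(.44),p0+d*155,10)],0)
E
```

```text
t: 13.93
ee_pos: [563.0, 228.2, 113.4]
orientation: [-2.989, -0.448, -0.633]
ft_force: [-3.2, 1.0, -2.1]
width: 10.8
rel bar, tool axes [85.4 -4.5 -2.7] rot [0.005 0.024 0.007] q [ 0.39  0.38  2.04 -0.15  0.31  0.22] F [-3.2  1.  -2.1] w 10.8 t 13.9333
s 89.17585761447253 [ 0.  -0.3 -0. ]
[[[0,0,0],[6,0,-2],0],[[0,0,0],[6,0,-3],0],[[0,0.01,0],[6,0,-2],0],[[0,0,0],[7,0,-2],0],[[0,0,0],[6,0,-3],0],[[0,0,0],[6,1,-2],0],[[0,0.01,0.01],[6,0,-2],0],[[0,0,0],[6,0,-3],0],[[0,0,0],[6,0,-2],0],[[0.01,0,0],[7,0,-2],0]]
max 7.3 0.014 end err [-0.5  0.2 -0.1] [-0.005  0.004 -0.003]
```

```bash
python3 -m handwheel '[[[0,0,0],[6,0,-2],0],[[0,0,0],[6,0,-3],0],[[0,0.01,0],[6,0,-2],0],[[0,0,0],[7,0,-2],0],[[0,0,0],[6,0,-3],0],[[0,0,0],[6,1,-2],0],[[0,0.01,0.01],[6,0,-2],0],[[0,0,0],[6,0,-3],0],[[0,0,0],[6,0,-2],0],[[0.01,0,0],[7,0,-2],0]]'
python3 - <<'E'
from plan import *
R,p,o=now(); d=H([0,0,HP[2]],[q,0,q])[0]; p0=np.array([502.7,209.8,50.3])
st(); print('s',(p-p0)@d,(R.T@(p-p0-d*((p-p0)@d))).round(1))
E
```

```text
t: 14.77
ee_pos: [590.4, 236.6, 142.9]
orientation: [-2.996, -0.437, -0.584]
ft_force: [-11.8, 2.1, -7.6]
width: 10.8
rel bar, tool axes [123.9  -4.6 -17.2] rot [-0.002  0.055 -0.002] q [ 0.38  0.37  1.94 -0.07  0.45  0.15] F [-11.8   2.1  -7.6] w 10.8 t 14.7667
s 130.27692151049627 [-0.2 -0.5 -0.6]
```

```bash
python3 -m handwheel '[[[0,0,0],[8,0,-3],0],[[0,0,0],[8,0,-3],0],[[0,0,0],[8,0,-3],0],[[0,0.01,0],[8,0,-3],0],[[0,0,0],[8,0,-3],0],[[0,0.01,0],[8,0,-3],0],[[0,0,0],[4,0,-1],0],[[0,0,0],[0,0,0],0],[[0,0,0],[0,0,0],0],[[0,0,0],[0,0,0],0]]'
python3 - <<'E'
from plan import *
R,p,o=now(); d=H([0,0,HP[2]],[q,0,q])[0]; p0=np.array([502.7,209.8,50.3])
st(); print('s',(p-p0)@d,(R.T@(p-p0-d*((p-p0)@d))).round(1))
E
```

```text
t: 15.6
ee_pos: [610.1, 242.6, 164.3]
orientation: [-3.012, -0.442, -0.533]
ft_force: [-0.5, 1.8, -10.2]
width: 11.0
rel bar, tool axes [151.6  -4.6 -27.8] rot [-0.    0.09 -0.  ] q [ 0.37  0.37  1.85 -0.05  0.57  0.12] F [ -0.5   1.8 -10.2] w 11.0 t 15.6
s 159.97978356180266 [-0.5 -0.5 -1.1]
```

The sash is at about 0.16. I'll open, back off, and check that it stays.

```bash
python3 -m handwheel '[[[0,0,0],[0,0,0],0.35],[[0,0,0],[0,0,0],0.35],[[0,0,0],[0,0,0],0.35],[[0,0,0],[0,0,0],0.35],[[0,0,0],[0,0,0],0.35],[[0,0,0],[0,0,-8],0.35],[[0,0,0],[0,0,-14],0.35],[[0,0,0],[0,0,-20],0.35],[[0,0,0],[0,0,-25],0.35],[[0,0,0],[0,0,-25],0.35]]'
python3 - <<'E'
from plan import *
st()
s=ctrl.get_image('scene'); a=s['pixels'][180:400,80:360]
cv2.imwrite('pics/s10.png',cv2.cvtColor(cv2.resize(a,None,fx=2.7,fy=2.7,interpolation=cv2.INTER_CUBIC),cv2.COLOR_RGB2BGR))
im=ctrl.get_image('wrist'); save(im,'w10.png')
for I in (s,im):
 for qn in ['sash_handle','spool_blue','cream_jar','spool_black']:
  for r in ctrl.spot_point(I,qn)[:2]:
   X=toworld(I,r['position']); print(qn,round(r['score'],2),X.round(1),H([0,0,-HP[2]],X-[HP[0],HP[1],0])[0].round(1))
print(handle(.16))
E
```

```text
t: 16.43
ee_pos: [583.7, 233.5, 260.3]
orientation: [-3.007, -0.441, -0.554]
ft_force: [0.6, -0.0, 0.7]
width: 30.9
rel bar, tool axes [ 167.3   -3.5 -126.6] rot [-0.     0.076 -0.   ] q [ 0.38  0.2   1.84 -0.05  0.74  0.11] F [ 0.6 -0.   0.7] w 30.9 t 16.4333
sash_handle 0.95 [597.4 262.4 187.5] [114.    7.3 187.5]
spool_blue 0.96 [594.5 161.    1.3] [ 82.  -89.    1.3]
cream_jar 0.71 [570.9 252.2   7.5] [85.7  5.1  7.5]
cream_jar 0.44 [494.5 225.3   2.7] [4.8 1.4 2.7]
spool_black 0.93 [536.9 335.3   7.2] [77.  94.5  7.2]
sash_handle 0.55 [593.7 254.9 192.9] [108.3   1.2 192.9]
spool_blue 0.83 [594.2 153.2   8. ] [ 79.5 -96.4   8. ]
spool_blue 0.18 [492.5 226.4   0.7] [3.2 2.9 0.7]
cream_jar 0.91 [565.1 250.5   6.8] [79.6  5.1  6.8]
spool_black 0.66 [537.1 335.    9.6] [77.1 94.2  9.6]
[485.69277008 221.24587603  74.6608643 ]
```

View pics/s10.png

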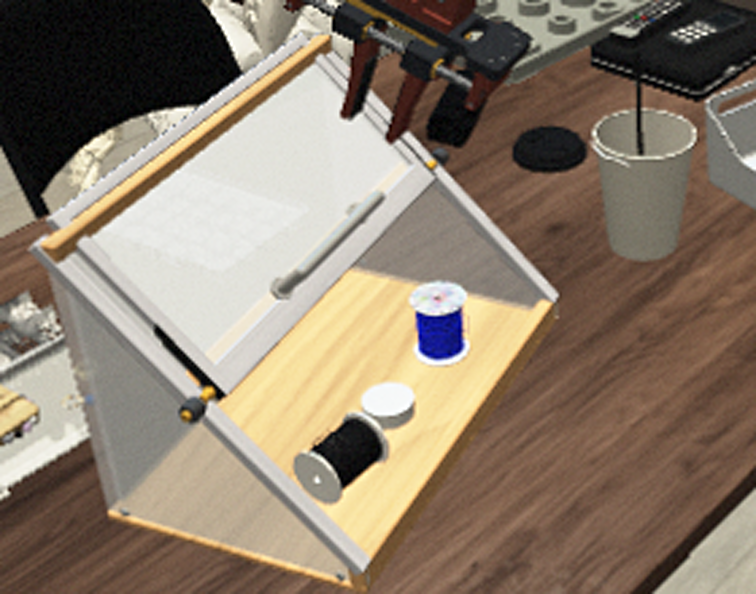

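View pics/w10.png

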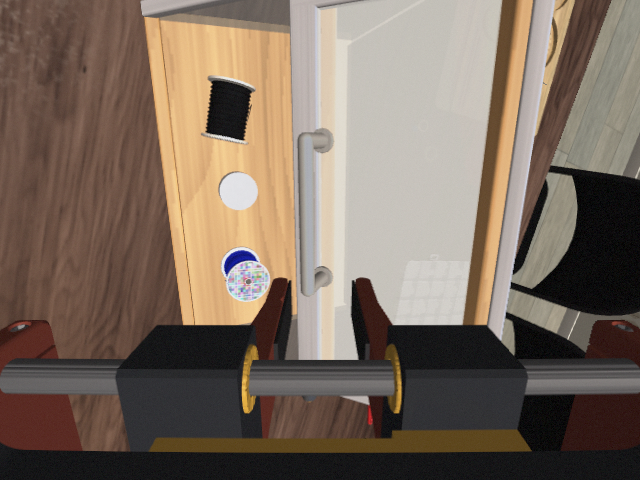

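The sash stays up, with the handle at hood (112, ~4, 190), which matches s≈0.16. In the wrist view the upright blue spool's top is at (248,281), the jar at (238,190) and the lying black spool at (229,108). Next I'll measure the spool and plan the grasp.

```bash
cat >> plan.py <<'E'
def hoodc(X): return H([0,0,-HP[2]],np.atleast_2d(X)-np.array([HP[0],HP[1],0]))
K=-38. # effective grasp point along tool z relative to reported TCP
E
python3 - <<'E'
from plan import *
im=ctrl.get_image('wrist'); X=onz(im,[[248,281]],68)[0]; print(X,hoodc(X))
sp=np.array([594.3,156,0])
R=tilted(HP[2],.5)
G=np.array([sp[0],sp[1],46]); tcp=G-K*R[:,2]
stg=tcp-110*R[:,2]; pre=stg+H([0,0,HP[2]],[-40,0,50])[0]
print('tcp',tcp,stg)
plan([(R,pre,15),(R,stg,5)],.8)
E
```

```text
[588.34124465 158.66825083  68.        ] [[ 75.47236337 -89.4602551   68.        ]]
tcp [611.74815112 161.24058753  12.65186265] [561.24034525 146.07046573 109.18594446]
[[[0.01,0.01,0.1],[-8,5,4],0.8],[[0,0,0.11],[-7,6,4],0.8],[[0.01,0.01,0.1],[-7,7,4],0.8],[[0.01,0.01,0.11],[-5,7,4],0.8],[[0.01,0.01,0.1],[-6,8,3],0.8],[[0,0,0.11],[-4,9,4],0.8],[[0.01,0.01,0.1],[-3,8,4],0.8],[[0.01,0.01,0.11],[-3,10,3],0.8],[[0,0,0.1],[-1,9,3],0.8],[[0.01,0.01,0.11],[-1,10,4],0.8]]
[[[0.01,0.01,0.1],[1,9,3],0.8],[[0.01,0.01,0.1],[1,10,3],0.8],[[0,0,0.11],[3,9,3],0.8],[[0.01,0.01,0.1],[3,9,3],0.8],[[0.01,0.01,0.11],[5,9,3],0.8],[[0,0,0],[0,-2,13],0.8],[[0,0,0],[0,-2,12],0.8],[[0,0,0],[0,-3,13],0.8],[[0,0,0],[-1,-2,12],0.8],[[0,0,0],[0,-2,13],0.8]]
max 13.3 0.111 end err [ 0.1 -0.4 -0.1] [-0.002 -0.003 -0.002]
```

```bash
python3 -m handwheel '[[[0.01,0.01,0.1],[-8,5,4],0.8],[[0,0,0.11],[-7,6,4],0.8],[[0.01,0.01,0.1],[-7,7,4],0.8],[[0.01,0.01,0.11],[-5,7,4],0.8],[[0.01,0.01,0.1],[-6,8,3],0.8],[[0,0,0.11],[-4,9,4],0.8],[[0.01,0.01,0.1],[-3,8,4],0.8],[[0.01,0.01,0.11],[-3,10,3],0.8],[[0,0,0.1],[-1,9,3],0.8],[[0.01,0.01,0.11],[-1,10,4],0.8]]'
python3 -m handwheel '[[[0.01,0.01,0.1],[1,9,3],0.8],[[0.01,0.01,0.1],[1,10,3],0.8],[[0,0,0.11],[3,9,3],0.8],[[0.01,0.01,0.1],[3,9,3],0.8],[[0.01,0.01,0.11],[5,9,3],0.8],[[0,0,0],[0,-2,13],0.8],[[0,0,0],[0,-2,12],0.8],[[0,0,0],[0,-3,13],0.8],[[0,0,0],[-1,-2,12],0.8],[[0,0,0],[0,-2,13],0.8]]'
python3 - <<'E'
from plan import *
R,p,o=now();print(o['qpos'].round(2),p.round(1),Ro.from_matrix(R.T@tilted(HP[2],.5)).as_rotvec().round(3))
im=ctrl.get_image('wrist'); save(im,'w11.png')
for qn in ['spool_blue','cream_jar']:
  for r in ctrl.spot_point(im,qn)[:2]:
   X=toworld(im,r['position']); print(qn,round(r['score'],2),X.round(1),hoodc(X).round(1))
s=ctrl.get_image('scene'); a=s['pixels'][180:400,80:360]
cv2.imwrite('pics/s11.png',cv2.cvtColor(cv2.resize(a,None,fx=2.7,fy=2.7,interpolation=cv2.INTER_CUBIC),cv2.COLOR_RGB2BGR))
E
```

```text
t: 17.82
ee_pos: [542.3, 167.7, 185.2]
orientation: [-2.572, 1.089, -0.475]
ft_force: [1.1, 0.8, 0.3]
width: 70.3
t: 18.65
ee_pos: [554.8, 142.9, 95.2]
orientation: [-2.104, 1.712, -0.392]
ft_force: [0.3, -0.1, 0.5]
width: 70.0
[0.21 0.38 2.17 0.27 0.11 1.32] [554.8 142.9  95.2] [ 0.008 -0.008 -0.085]
spool_blue 0.73 [595.  155.2   8.1] [[ 80.8 -94.7   8.1]]
cream_jar 0.66 [567.7 247.7   7.8] [[81.3  1.7  7.8]]
```

View pics/w11.png

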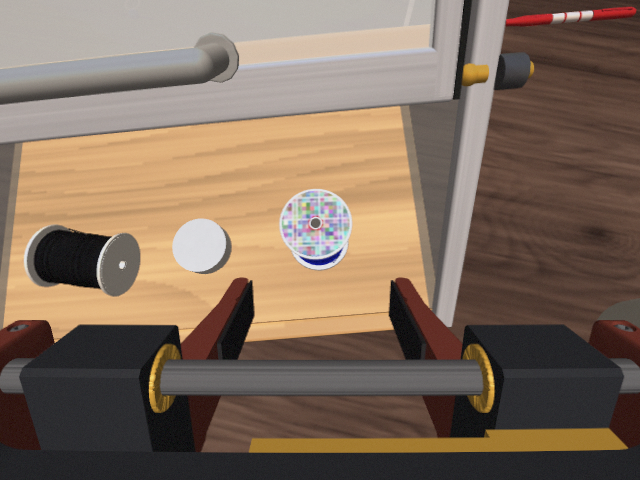

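View pics/s11.png

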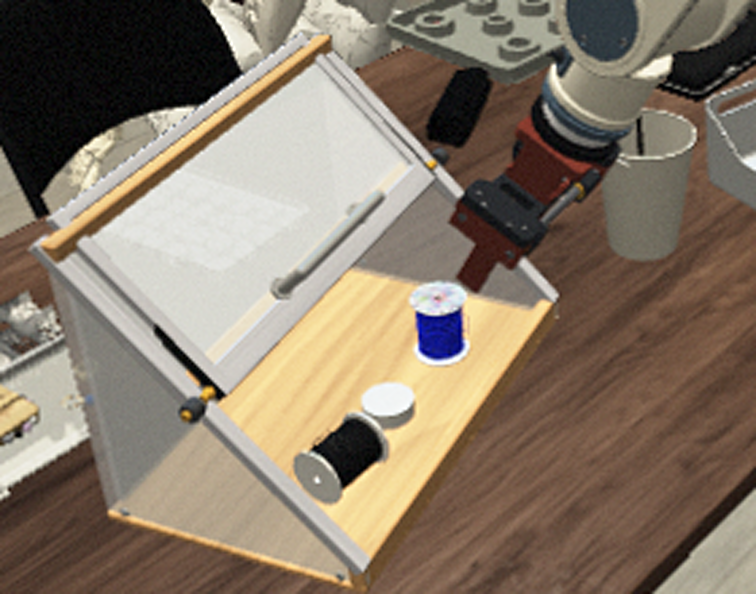

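```bash
python3 - <<'E'
from plan import *
im=ctrl.get_image('wrist'); X=onz(im,[[315.5,223]],68)[0]; print(X,hoodc(X))
s=ctrl.get_image('scene');print('scene',hoodc(onz(s,[[80+437/2.7,180+297/2.7]],68)))
print('in tool axes of actual:', (now()[0].T@(np.array([594.5,156.5,48])-now()[1])).round(1))
sp=np.array([594.3,156.5,0])
R=tilted(.17,.48)
G=np.array([sp[0],sp[1],48]); tcp=G-K*R[:,2]
print(tcp)
plan([(R,tcp-60*R[:,2],8)],.8)
plan([(R,tcp-60*R[:,2],1),(R,tcp,9)],.8)
E
```

```text
[593.09922872 156.36446596  68.        ] [[ 79.36654357 -93.03533518  68.        ]]
scene [[ 80.91071083 -90.25545666  68.        ]]
in tool axes of actual: [ -3.3 -13.7  62.8]
[611.5946558  159.46874566  14.29419293]
[[[0,0.01,0],[-1,-2,5],0.8],[[0,0,0.01],[0,-1,5],0.8],[[0,0.01,0],[-1,-2,5],0.8],[[-0.01,0,0],[0,-2,5],0.8],[[0,0.01,0],[-1,-2,5],0.8],[[0,0.01,0.01],[-1,-1,5],0.8],[[0,0,0],[-1,-2,6],0.8],[[0,0.01,0],[0,-2,5],0.8],[[0,0,0],[0,0,0],0.8],[[0,0,0],[0,0,0],0.8]]
max 6.4 0.014 end err [-0.3  0.4  0.3] [-0.002 -0.001  0.003]
[[[-0.01,0.05,0.02],[-4,-14,41],0.8],[[0,0,0],[0,0,7],0.8],[[0,0,0],[0,0,6],0.8],[[0,0,0],[0,0,7],0.8],[[0,0,0],[0,0,7],0.8],[[0,0,0],[0,0,6],0.8],[[0,0,0],[0,0,7],0.8],[[0,0,0],[0,0,6],0.8],[[0,0,0],[0,0,7],0.8],[[0,0,0],[0,0,7],0.8]]
max 43.5 0.055 end err [-0.5  0.4  0.1] [-0.002 -0.001  0.003]
```

```bash
python3 -m handwheel '[[[0,0.01,0],[-1,-2,5],0.8],[[0,0,0.01],[0,-1,5],0.8],[[0,0.01,0],[-1,-2,5],0.8],[[-0.01,0,0],[0,-2,5],0.8],[[0,0.01,0],[-1,-2,5],0.8],[[0,0.01,0.01],[-1,-1,5],0.8],[[0,0,0],[-1,-2,6],0.8],[[0,0.01,0],[0,-2,5],0.8],[[0,0,0],[0,0,0],0.8],[[0,0,0],[0,0,0],0.8]]'
python3 - <<'E'
from plan import *
R=tilted(.17,.48); G=np.array([594.3,156.5,48]); tcp=G-K*R[:,2]
r,p,o=now();print(o['qpos'].round(2),(R.T@(p-tcp)).round(1),Ro.from_matrix(r.T@R).as_rotvec().round(3),o['ft_force'].round(1))
im=ctrl.get_image('wrist'); save(im,'w12.png')
plan([(R,tcp,10)],.8)
E
```

```text
t: 19.78
ee_pos: [587.5, 155.1, 72.6]
orientation: [-2.1, 1.764, -0.431]
ft_force: [-0.2, 0.5, 0.1]
width: 70.4
[ 0.26  0.46  2.1  -0.35  0.12  2.  ] [  0.2  -5.3 -63. ] [0.001 0.002 0.003] [-0.2  0.5  0.1]
[[[0,0,0],[0,1,6],0.8],[[0,0,0],[0,0,7],0.8],[[0,0,0],[0,1,6],0.8],[[0,0,0],[0,0,6],0.8],[[0,0,0],[0,1,7],0.8],[[0,0,0],[0,0,6],0.8],[[0,0,0],[0,1,6],0.8],[[0,0,0],[0,0,6],0.8],[[0,0,0],[0,1,7],0.8],[[0,0,0],[0,0,6],0.8]]
max 7.1 0.0 end err [-0.2  0.2 -0.2] [0.001 0.002 0.003]
```

View pics/w12.png

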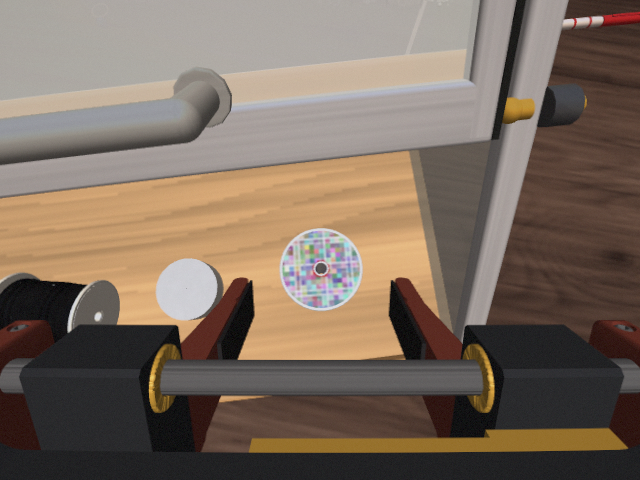

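The spool is centred between the fingers (column 321). I'll go in most of the way and check.

```bash
python3 -m handwheel '[[[0,0,0],[0,1,6],0.8],[[0,0,0],[0,0,7],0.8],[[0,0,0],[0,1,6],0.8],[[0,0,0],[0,0,6],0.8],[[0,0,0],[0,1,7],0.8],[[0,0,0],[0,0,6],0.8],[[0,0,0],[0,1,6],0.8],[[0,0,0],[0,0,5],0.8],[[0,0,0],[0,1,0],0.8],[[0,0,0],[0,0,0],0.8]]'
python3 - <<'E'
from plan import *
R=tilted(.17,.48); G=np.array([594.3,156.5,48]); tcp=G-K*R[:,2]
r,p,o=now();print(o['qpos'].round(2),(R.T@(p-tcp)).round(1),Ro.from_matrix(r.T@R).as_rotvec().round(3),o['ft_force'].round(1))
im=ctrl.get_image('wrist'); save(im,'w13.png')
s=ctrl.get_image('scene'); a=s['pixels'][210:350,180:340]
cv2.imwrite('pics/s13.png',cv2.cvtColor(cv2.resize(a,None,fx=4,fy=4,interpolation=cv2.INTER_CUBIC),cv2.COLOR_RGB2BGR))
E
```

```text
t: 20.67
ee_pos: [611.7, 161.8, 32.9]
orientation: [-2.118, 1.784, -0.423]
ft_force: [0.2, -0.5, 0.0]
width: 70.5
[ 0.27  0.56  2.03 -0.5   0.11  2.15] [ -2.3  -9.1 -16.3] [ 0.025 -0.009  0.003] [ 0.2 -0.5  0. ]
```

View pics/w13.png

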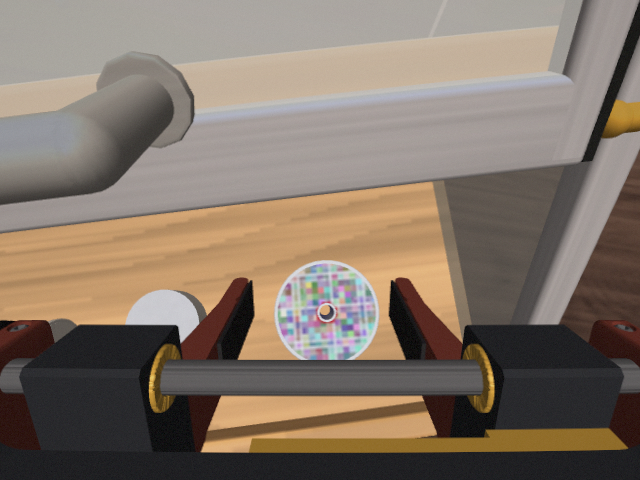

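View pics/s13.png

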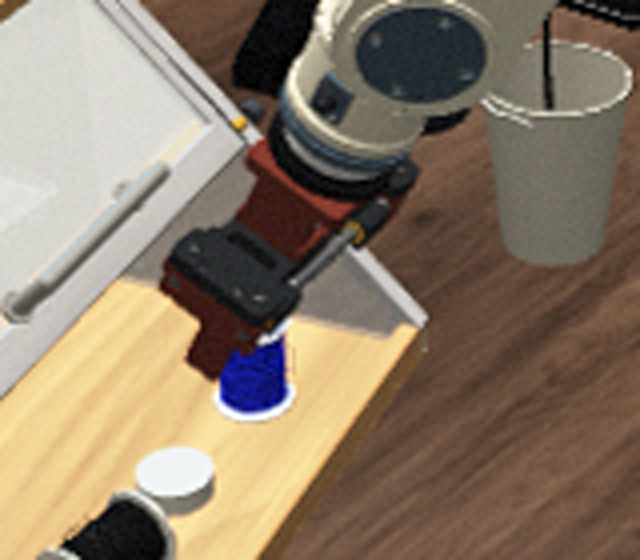

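The wrist joint is at its limit and the tool is 9 mm too far forward. I'll use a slightly steeper tilt (0.42) and correct.

```bash
python3 - <<'E'
from plan import *
R=tilted(.2,.40); G=np.array([594.3,156.5,49]); tcp=G-K*R[:,2]
plan([(R,tcp,8)],.8)
im=ctrl.get_image('wrist');print(onz(im,[[326,312]],68),onz(im,[[326,312]],64))
E
```

```text
[[[-0.01,0,0],[0,1,2],0.8],[[0,-0.01,-0.01],[0,2,2],0.8],[[-0.01,0,0],[1,1,2],0.8],[[-0.01,0,0],[0,2,2],0.8],[[0,0,-0.01],[0,1,2],0.8],[[-0.01,-0.01,0],[0,1,2],0.8],[[-0.01,0,0],[0,2,2],0.8],[[0,0,-0.01],[1,1,2],0.8],[[0,0,0],[0,0,0],0.8],[[0,0,0],[0,0,0],0.8]]
max 2.8 0.014 end err [-0.1  0.3 -0.1] [-0.005 -0.001  0.005]
[[593.08998243 156.82360387  68.        ]] [[592.98642075 156.71492883  64.        ]]
```

```bash
python3 -m handwheel '[[[-0.01,0,0],[0,1,2],0.8],[[0,-0.01,-0.01],[0,2,2],0.8],[[-0.01,0,0],[1,1,2],0.8],[[-0.01,0,0],[0,2,2],0.8],[[0,0,-0.01],[0,1,2],0.8],[[-0.01,-0.01,0],[0,1,2],0.8],[[-0.01,0,0],[0,2,2],0.8],[[0,0,-0.01],[1,1,2],0.8],[[0,0,0],[0,0,0],0.8],[[0,0,0],[0,0,0],0.8]]'
python3 - <<'E'
from plan import *
R=tilted(.2,.40); G=np.array([593.8,156.7,49]); tcp=G-K*R[:,2]
r,p,o=now();print(o['qpos'].round(2),(R.T@(p-tcp)).round(1),Ro.from_matrix(r.T@R).as_rotvec().round(3),o['ft_force'].round(1))
im=ctrl.get_image('wrist'); save(im,'w14.png')
s=ctrl.get_image('scene'); a=s['pixels'][210:350,180:340]
cv2.imwrite('pics/s14.png',cv2.cvtColor(cv2.resize(a,None,fx=4,fy=4,interpolation=cv2.INTER_CUBIC),cv2.COLOR_RGB2BGR))
E
```

```text
t: 21.65
ee_pos: [608.7, 158.9, 16.2]
orientation: [-2.179, 1.767, -0.369]
ft_force: [0.1, 0.2, -0.2]
width: 70.1
[ 0.25  0.59  2.01 -0.15  0.14  1.75] [ 0.8 -1.1 -1.9] [-0.006 -0.002  0.008] [ 0.1  0.2 -0.2]
```

View pics/s14.png

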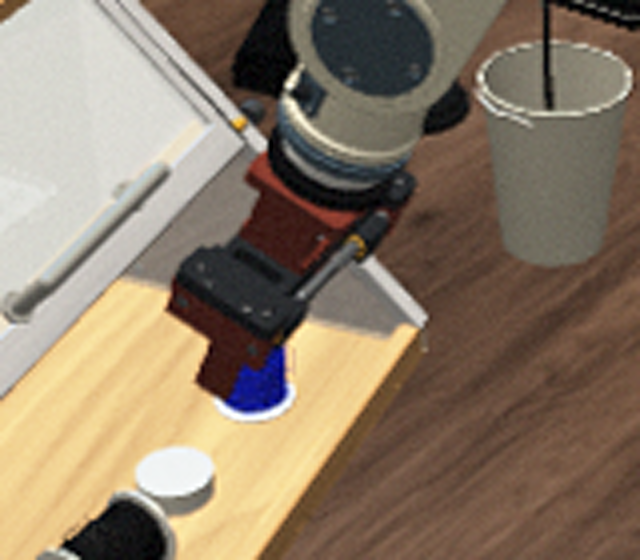

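View pics/w14.png

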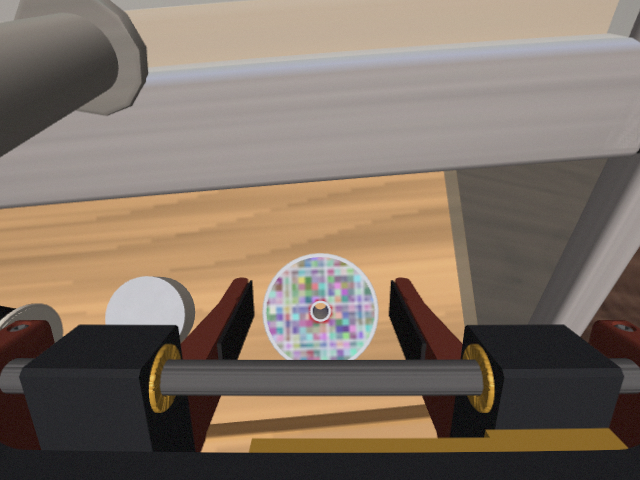

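The spool is centred. The tips reach about 18 mm below its top, so I'll go 5 mm deeper and then close.

```bash
python3 -m handwheel '[[[0,0,0],[0,0,2],0.8],[[0,0,0],[0,1,2],0.8],[[0,0,0],[0,0,2],0.8],[[0,0,0],[0,0,0],0.5],[[0,0,0],[0,0,0],0.3],[[0,0,0],[0,0,0],0.3],[[0,0,0],[0,0,0],0.3],[[0,0,0],[0,0,0],0.3],[[0,0,0],[0,0,0],0.3],[[0,0,0],[0,0,0],0.3]]'
python3 - <<'E'
from plan import *
R=tilted(.2,.40); G=np.array([593.8,156.7,49]); tcp=G-K*R[:,2]
r,p,o=now();print(o['qpos'].round(2),(R.T@(p-tcp)).round(1),Ro.from_matrix(r.T@R).as_rotvec().round(3),o['ft_force'].round(1),o['width'])
im=ctrl.get_image('wrist'); save(im,'w15.png')
n=-r[:,2]
plan([(r,p+H([0,0,HP[2]],[-45,0,45])[0],10)],.3)
E
```

```text
t: 22.58
ee_pos: [610.0, 159.4, 9.7]
orientation: [-2.18, 1.767, -0.369]
ft_force: [0.0, 0.4, -0.0]
width: 50.2
[ 0.25  0.6   2.01 -0.16  0.13  1.77] [0.5 0.2 4.6] [-0.006 -0.002  0.009] [ 0.   0.4 -0. ] 50.20332937172411
[[[0,0,0],[0,2,-6],0.3],[[0,0,0],[1,3,-6],0.3],[[0,0,0],[0,2,-6],0.3],[[0,0,0],[1,2,-6],0.3],[[0,0,0],[0,3,-6],0.3],[[0,0,0],[0,2,-5],0.3],[[0,0,0],[1,2,-6],0.3],[[0,0,0],[0,3,-6],0.3],[[0,0,0],[1,2,-6],0.3],[[0,0,0],[0,2,-6],0.3]]
max 6.8 0.0 end err [-0.4 -0.1 -0.1] [0. 0. 0.]
```

View pics/w15.png

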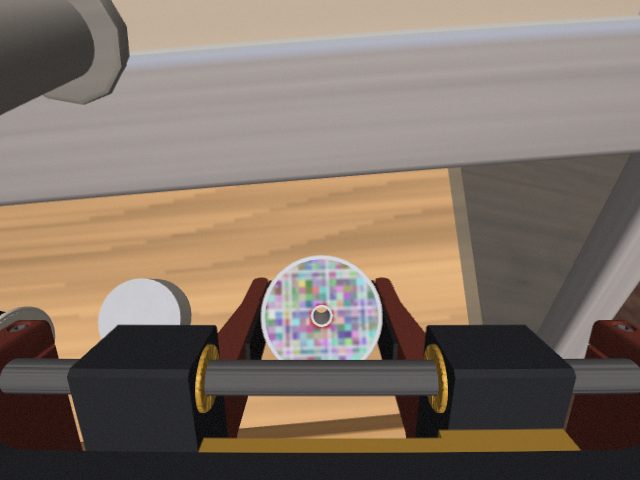

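The grip is at 50.2 mm on the 51 mm spool. I'll pull it out along the face normal.

```bash
python3 -m handwheel '[[[0,0,0],[0,2,-6],0.3],[[0,0,0],[1,3,-6],0.3],[[0,0,0],[0,2,-6],0.3],[[0,0,0],[1,2,-6],0.3],[[0,0,0],[0,3,-6],0.3],[[0,0,0],[0,2,-5],0.3],[[0,0,0],[1,2,-6],0.3],[[0,0,0],[0,3,-6],0.3],[[0,0,0],[1,2,-6],0.3],[[0,0,0],[0,2,-6],0.3]]'
python3 - <<'E'
from plan import *
r,p,o=now();print(o['qpos'].round(2),p,o['ft_force'].round(1),o['width'])
im=ctrl.get_image('wrist'); save(im,'w16.png')
s=ctrl.get_image('scene'); a=s['pixels'][180:400,80:360]
cv2.imwrite('pics/s16.png',cv2.cvtColor(cv2.resize(a,None,fx=2.7,fy=2.7,interpolation=cv2.INTER_CUBIC),cv2.COLOR_RGB2BGR))
plan([(r,p+H([0,0,HP[2]],[-130,0,120])[0],10)],.3)
E
```

```text
t: 23.47
ee_pos: [562.4, 145.1, 59.4]
orientation: [-2.18, 1.767, -0.369]
ft_force: [-0.5, 0.2, -0.5]
width: 50.6
[ 0.24  0.46  2.11 -0.11  0.17  1.71] [562.44763272 145.14324485  59.42501939] [-0.5  0.2 -0.5] 50.595545068178026
[[[0,0,0],[1,7,-16],0.3],[[0,0,0],[1,7,-16],0.3],[[0,0,0],[1,8,-16],0.3],[[0,0,0],[2,7,-16],0.3],[[0,0,0],[1,7,-17],0.3],[[0,0,0],[1,7,-16],0.3],[[0,0,0],[1,7,-16],0.3],[[0,0,0],[1,7,-16],0.3],[[0,0,0],[1,8,-16],0.3],[[0,0,0],[2,7,-16],0.3]]
max 18.4 0.0 end err [0.1 0.4 0.2] [-0.001  0.    -0.   ]
```

View pics/s16.png

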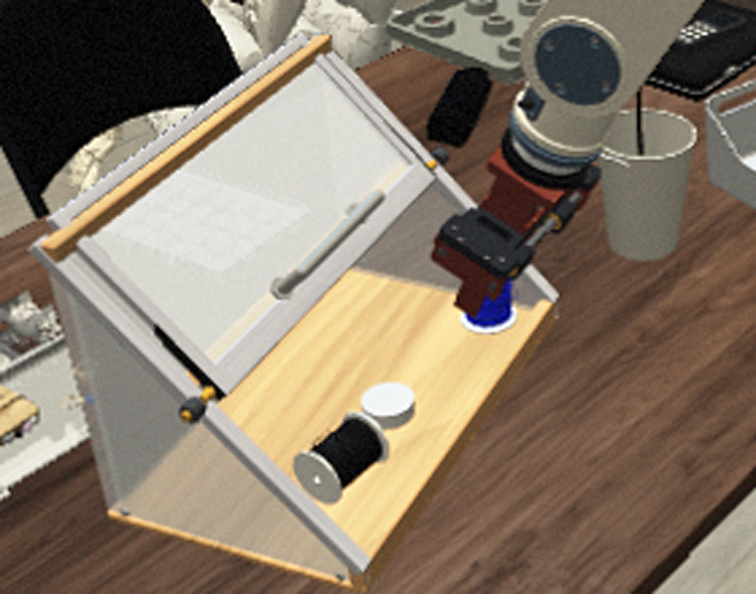

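The spool is out and upright, with the jar and black spool unmoved. Next is the transit past the beaker on the robot's side.

```bash
cat >> plan.py <<'E'
Rg=Ro.from_rotvec([-2.18,1.767,-.369]).as_matrix()
off=Rg.T@(np.array([593.3,156.7,8])-np.array([610,159.4,9.7])) # spool base in tool frame
def yawed(psi): # keep the grasp tilt, yaw so that forward is psi
    f=-Rg[:,1]; a=np.arctan2(f[1],f[0]); return Ro.from_euler('z',psi-a).as_matrix()@Rg
def tcp_for(base,psi): return np.array(base)-yawed(psi)@off
E
python3 - <<'E'
from plan import *
r,p,o=now()
f=-Rg[:,1];print('psi',np.arctan2(f[1],f[0]),off)
W1=p+H([0,0,HP[2]],[-70,0,120])[0]
W2=np.array([440,-60,215.]); T=tcp_for([475.3,-298.6,120],-.21)
print(W1,T)
plan([(Rg,W1,6),(yawed(0),W2,8),(yawed(-.21),T,8)],.3)
E
```

```text
psi 0.2095924809194237 [-0.80692536 16.19518408 -5.11222888]
[495.42140077 125.09188226 179.70232967] [ 491.65130754 -302.93759632  121.7       ]
[[[0,0,0],[1,3,-23],0.3],[[0,0,0],[1,3,-23],0.3],[[0,0,0],[1,2,-23],0.3],[[0,0,0],[1,3,-23],0.3],[[0,0,0],[1,3,-23],0.3],[[0,0,0],[1,3,-23],0.3],[[0,0.01,0.02],[21,9,-8],0.3],[[0,0.01,0.03],[22,8,-9],0.3],[[0,0.01,0.02],[22,8,-8],0.3],[[0,0.01,0.03],[22,7,-8],0.3]]
[[[0,0.01,0.02],[22,7,-7],0.3],[[0,0.01,0.02],[23,6,-8],0.3],[[0,0.01,0.03],[23,6,-7],0.3],[[0,0.01,0.02],[23,5,-7],0.3],[[0,0.01,0.02],[30,-1,13],0.3],[[0,0.01,0.03],[30,-2,14],0.3],[[0,0.01,0.02],[30,-3,14],0.3],[[0,0.01,0.03],[30,-3,14],0.3],[[0,0.01,0.02],[30,-4,15],0.3],[[0,0.01,0.03],[29,-5,15],0.3]]
[[[0,0.02,0.02],[29,-6,15],0.3],[[0,0.01,0.03],[28,-6,16],0.3],[[0,0,0],[0,0,0],0.3],[[0,0,0],[0,0,0],0.3],[[0,0,0],[0,0,0],0.3],[[0,0,0],[0,0,0],0.3],[[0,0,0],[0,0,0],0.3],[[0,0,0],[0,0,0],0.3],[[0,0,0],[0,0,0],0.3],[[0,0,0],[0,0,0],0.3]]
max 33.8 0.032 end err [-0.2 -0.1  0.4] [-0.002 -0.004 -0.005]
```

```bash
python3 -m handwheel '[[[0,0,0],[1,3,-23],0.3],[[0,0,0],[1,3,-23],0.3],[[0,0,0],[1,2,-23],0.3],[[0,0,0],[1,3,-23],0.3],[[0,0,0],[1,3,-23],0.3],[[0,0,0],[1,3,-23],0.3],[[0,0.01,0.02],[21,9,-8],0.3],[[0,0.01,0.03],[22,8,-9],0.3],[[0,0.01,0.02],[22,8,-8],0.3],[[0,0.01,0.03],[22,7,-8],0.3]]'
python3 - <<'E'
from plan import *
r,p,o=now();print(o['qpos'].round(2),p,o['ft_force'].round(1),o['width'])
W2=np.array([440,-60,215.]); T=tcp_for([475.3,-298.6,120],-.21)
plan([(yawed(0),W2,4),(yawed(-.21),T,8)],.3)
E
```

```text
t: 24.4
ee_pos: [465.7, 32.4, 203.5]
orientation: [-2.09, 1.884, -0.392]
ft_force: [-0.3, -0.5, -0.7]
width: 50.2
[0.02 0.01 2.24 0.06 0.49 1.44] [465.66664481  32.36719106 203.4707381 ] [-0.3 -0.5 -0.7] 50.15408563165754
[[[0,0.01,0.02],[22,7,-6],0.3],[[0,0.01,0.03],[23,6,-6],0.3],[[0,0.01,0.02],[23,6,-6],0.3],[[0,0.01,0.03],[22,6,-5],0.3],[[0,0.01,0.02],[30,-1,13],0.3],[[0,0.01,0.03],[31,-3,14],0.3],[[0,0.01,0.02],[30,-3,14],0.3],[[0,0.01,0.02],[29,-3,14],0.3],[[0,0.01,0.03],[30,-4,15],0.3],[[0,0.02,0.02],[29,-5,14],0.3]]
[[[0,0.01,0.02],[29,-6,16],0.3],[[0,0.01,0.03],[29,-6,15],0.3],[[0,0,0],[0,0,0],0.3],[[0,0,0],[0,0,0],0.3],[[0,0,0],[0,0,0],0.3],[[0,0,0],[0,0,0],0.3],[[0,0,0],[0,0,0],0.3],[[0,0,0],[0,0,0],0.3],[[0,0,0],[0,0,0],0.3],[[0,0,0],[0,0,0],0.3]]
max 34.1 0.032 end err [ 0.5  0.  -0.2] [-0.003 -0.002 -0.002]
```

```bash
python3 -m handwheel '[[[0,0.01,0.02],[22,7,-6],0.3],[[0,0.01,0.03],[23,6,-6],0.3],[[0,0.01,0.02],[23,6,-6],0.3],[[0,0.01,0.03],[22,6,-5],0.3],[[0,0.01,0.02],[30,-1,13],0.3],[[0,0.01,0.03],[31,-3,14],0.3],[[0,0.01,0.02],[30,-3,14],0.3],[[0,0.01,0.02],[29,-3,14],0.3],[[0,0.01,0.03],[30,-4,15],0.3],[[0,0,0],[0,0,0],0.3]]'
python3 - <<'E'
from plan import *
r,p,o=now();print(o['qpos'].round(2),p,o['ft_force'].round(1),o['width'])
im=ctrl.get_image('wrist'); save(im,'w17.png')
s=ctrl.get_image('scene'); a=s['pixels'][120:320,280:480]
cv2.imwrite('pics/s17.png',cv2.cvtColor(cv2.resize(a,None,fx=3,fy=3,interpolation=cv2.INTER_CUBIC),cv2.COLOR_RGB2BGR))
T=tcp_for([475.3,-298.6,120],-.21)
plan([(yawed(-.21),T,8)],.3)
for I in (im,s):
  for x in ctrl.spot_point(I,'basket')[:2]: print(x['score'],toworld(I,x['position']).round(1))
E
```

```text
t: 25.23
ee_pos: [471.6, -227.7, 159.8]
orientation: [-1.847, 2.146, -0.461]
ft_force: [-0.5, 0.4, -0.5]
width: 50.2
[-0.58  0.19  2.17  0.42  0.43  0.78] [ 471.59411933 -227.73788212  159.75608975] [-0.5  0.4 -0.5] 50.17897126534409
[[[0,0,0.01],[9,-2,6],0.3],[[0,0.01,0],[10,-2,6],0.3],[[-0.01,0,0.01],[9,-2,6],0.3],[[0,0.01,0.01],[9,-2,6],0.3],[[0,0,0.01],[9,-2,7],0.3],[[0,0,0],[10,-2,6],0.3],[[0,0.01,0.01],[9,-2,6],0.3],[[0,0,0.01],[9,-2,6],0.3],[[0,0,0],[0,0,0],0.3],[[0,0,0],[0,0,0],0.3]]
max 11.8 0.014 end err [ 0.6  0.2 -0.2] [-0.004  0.001 -0.002]
0.79 [ 472.6 -289.9    4.3]
0.69 [ 416.7 -534.6    0.7]
0.81 [ 424.9 -530.2   -0.9]
```

View pics/w17.png

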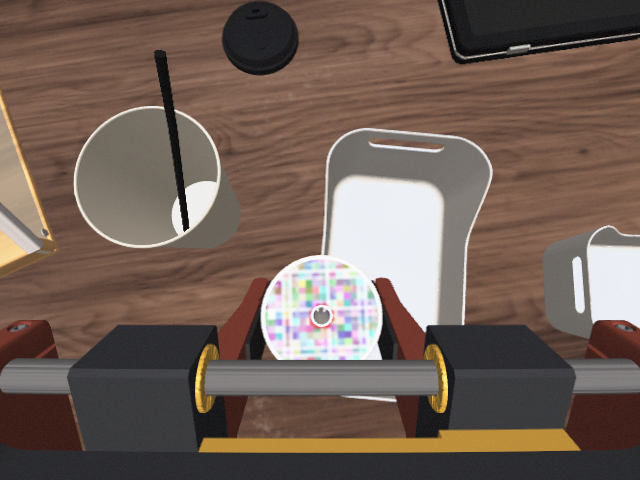

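View pics/s17.png

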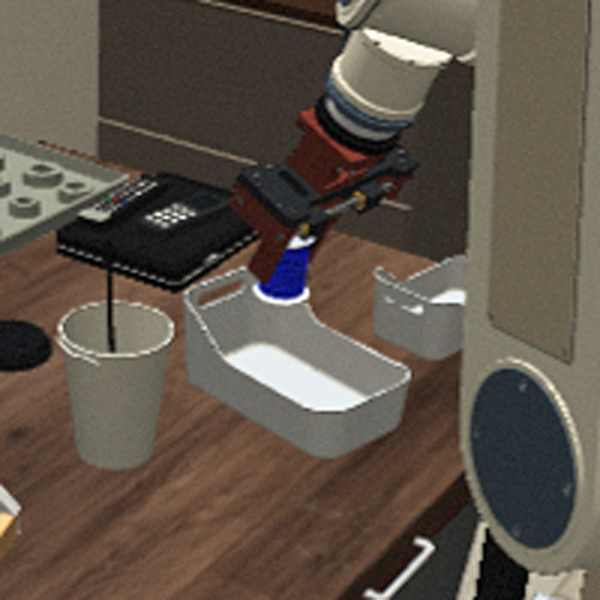

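```bash
python3 - <<'E'
from plan import *
r,p,o=now(); s=ctrl.get_image('scene'); b=p+yawed(-.13)@off; b=p+r@off
print(b,((proj(s,[b,b+[0,0,60]])-[280,120])*3).round())
im=ctrl.get_image('wrist')
print('spool top pred',proj(im,[b+[0,0,60]]), proj(im,[b+[0,0,60]+25.5*r[:,0],b+[0,0,60]-25.5*r[:,0]]))
c=onz(im,[[337,178],[440,182]],2);print(c)
print('front/back pts',onz(im,[[370,131],[462,138]],98))
print('spool up axis', r@Rg.T@np.array([0,0,1]))
E
```

```text
[ 453.51576412 -219.36948855  158.97801666] [[281. 292.]
 [286. 232.]]
spool top pred [[319.78456125 312.67790151]] [[380.95574309 312.60426212]
 [258.61359357 312.67228689]]
[[ 579.88221732 -255.89234027    2.        ]
 [ 559.32223155 -366.76628855    2.        ]]
front/back pts [[ 584.63751027 -279.58437421   98.        ]
 [ 567.99811735 -353.45973655   98.        ]]
spool up axis [-0.01554478 -0.0026279   0.99987572]
```

The spool hangs upright; its projected base matches the picture at (283,295). From two views the caddy centre is about (472,−295), yaw −0.2. I'll go above it and then down.

```bash
python3 - <<'E'
from plan import *
R=yawed(-.2)
plan([(R,tcp_for([472,-295,115],-.2),5),(R,tcp_for([472,-295,6],-.2),14)],.3)
E
```

```text
[[[0,0.01,0.01],[15,-2,11],0.3],[[-0.01,0,0.01],[14,-1,10],0.3],[[0,0.01,0.01],[15,-2,11],0.3],[[0,0,0.01],[14,-2,11],0.3],[[-0.01,0.01,0.01],[15,-3,10],0.3],[[0,0,0],[0,3,7],0.3],[[0,0,0],[0,3,7],0.3],[[0,0,0],[0,3,8],0.3],[[0,0,0],[0,3,7],0.3],[[0,0,0],[0,3,7],0.3]]
[[[0,0,0],[0,3,7],0.3],[[0,0,0],[-1,3,7],0.3],[[0,0,0],[0,4,8],0.3],[[0,0,0],[0,3,7],0.3],[[0,0,0],[0,3,7],0.3],[[0,0,0],[0,3,7],0.3],[[0,0,0],[0,3,7],0.3],[[0,0,0],[0,3,8],0.3],[[0,0,0],[0,3,7],0.3],[[0,0,0],[0,0,0],0.3]]
max 18.7 0.017 end err [-0.   0.2  0.2] [ 0.004 -0.002  0.002]
```

```bash
python3 -m handwheel '[[[0,0.01,0.01],[15,-2,11],0.3],[[-0.01,0,0.01],[14,-1,10],0.3],[[0,0.01,0.01],[15,-2,11],0.3],[[0,0,0.01],[14,-2,11],0.3],[[-0.01,0.01,0.01],[15,-3,10],0.3],[[0,0,0],[0,3,7],0.3],[[0,0,0],[0,3,7],0.3],[[0,0,0],[0,3,8],0.3],[[0,0,0],[0,0,0],0.3],[[0,0,0],[0,0,0],0.3]]'
python3 - <<'E'
from plan import *
r,p,o=now();print(o['qpos'].round(2),p,o['ft_force'].round(1),o['width'],'base',p+r@off)
im=ctrl.get_image('wrist'); save(im,'w18.png')
s=ctrl.get_image('scene'); a=s['pixels'][120:320,280:480]
cv2.imwrite('pics/s18.png',cv2.cvtColor(cv2.resize(a,None,fx=3,fy=3,interpolation=cv2.INTER_CUBIC),cv2.COLOR_RGB2BGR))
R=yawed(-.2)
print(Ro.from_matrix(r.T@R).as_rotvec().round(3))
plan([(R,tcp_for([472,-295,6],-.2),10)],.3)
E
```

```text
t: 26.37
ee_pos: [493.7, -293.0, 98.2]
orientation: [-1.824, 2.192, -0.469]
ft_force: [0.0, -1.1, -0.1]
width: 50.3
[-0.66  0.38  2.09  0.54  0.34  0.61] [ 493.68743558 -292.95307596   98.23691969] [ 0.  -1.1 -0.1] 50.33088110605075 base [ 477.23262886 -289.07065673   96.43798763]
[-0.006 -0.001  0.019]
[[[0,0,0],[1,4,8],0.3],[[0,0,0],[0,4,8],0.3],[[0,0,0.01],[1,4,8],0.3],[[0,0,0],[0,4,9],0.3],[[0,0,0],[1,4,8],0.3],[[0,0,0],[1,4,8],0.3],[[0,0,0],[0,4,8],0.3],[[0,0,0],[1,4,8],0.3],[[-0.01,0,0.01],[0,4,8],0.3],[[0,0,0],[1,4,9],0.3]]
max 9.9 0.014 end err [-0.1  0.   0.3] [ 0.004 -0.001 -0.002]
```

View pics/w18.png

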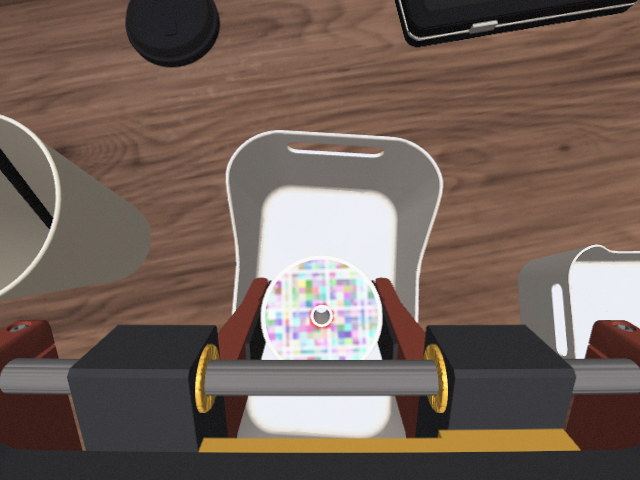

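View pics/s18.png

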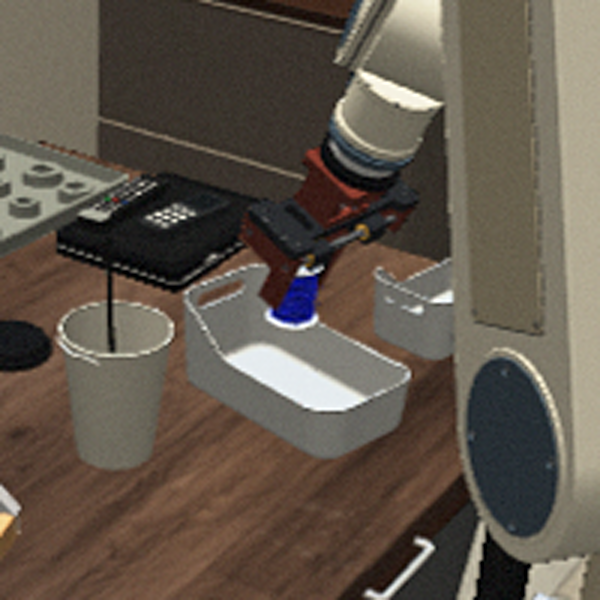

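```bash
python3 -m handwheel '[[[0,0,0],[1,4,8],0.3],[[0,0,0],[0,4,8],0.3],[[0,0,0.01],[1,4,8],0.3],[[0,0,0],[0,4,9],0.3],[[0,0,0],[1,4,8],0.3],[[0,0,0],[1,4,8],0.3],[[0,0,0],[0,4,8],0.3],[[0,0,0],[1,4,8],0.3],[[-0.01,0,0.01],[0,4,6],0.3],[[0,0,0],[0,0,0],0.3]]'
python3 - <<'E'
from plan import *
r,p,o=now();print(o['qpos'].round(2),p,o['ft_force'].round(1),o['width'],'base',p+r@off)
im=ctrl.get_image('wrist'); save(im,'w19.png')
s=ctrl.get_image('scene'); a=s['pixels'][120:320,280:480]
cv2.imwrite('pics/s19.png',cv2.cvtColor(cv2.resize(a,None,fx=3,fy=3,interpolation=cv2.INTER_CUBIC),cv2.COLOR_RGB2BGR))
R=yawed(-.2)
print(Ro.from_matrix(r.T@R).as_rotvec().round(3))
plan([(R,tcp_for([472,-295,2],-.2),8)],.3)
E
```

```text
t: 27.3
ee_pos: [492.8, -299.1, 24.6]
orientation: [-1.805, 2.206, -0.474]
ft_force: [-0.5, -0.2, -0.2]
width: 50.8
[-0.67  0.54  2.11  0.99  0.21  0.16] [ 492.82078168 -299.08167319   24.60993041] [-0.5 -0.2 -0.2] 50.77322318123924 base [ 476.43652878 -294.93134958   22.76573119]
[-0.008 -0.006  0.003]
[[[0,0,0],[0,2,2],0.3],[[0,0,0],[0,1,2],0.3],[[0,0,0],[0,2,3],0.3],[[0,0,0],[0,2,2],0.3],[[-0.01,0,0],[0,1,2],0.3],[[0,0,0],[0,2,2],0.3],[[0,-0.01,0],[1,1,3],0.3],[[0,0,0],[0,2,2],0.3],[[0,0,0],[0,0,0],0.3],[[0,0,0],[0,0,0],0.3]]
max 3.6 0.01 end err [ 0.   0.4 -0. ] [0.    0.004 0.004]
```

View pics/s19.png

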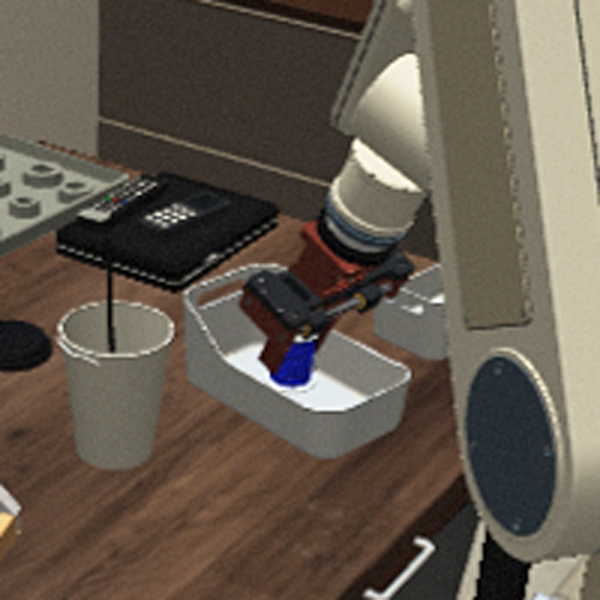

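View pics/w19.png

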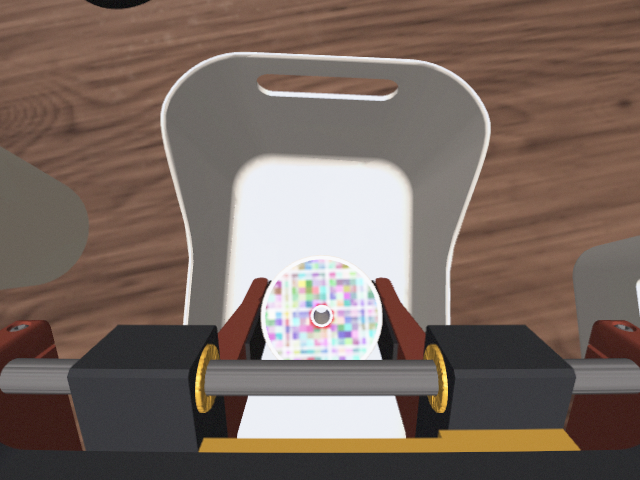

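```bash
python3 -m handwheel '[[[0,0,0],[0,2,2],0.3],[[0,0,0],[0,1,2],0.3],[[0,0,0],[0,2,3],0.3],[[0,0,0],[0,2,2],0.3],[[-0.01,0,0],[0,1,2],0.3],[[0,0,0],[0,2,2],0.3],[[0,-0.01,0],[1,1,2],0.3],[[0,0,0],[0,1,1],0.3],[[0,0,0],[0,0,0],0.3],[[0,0,0],[0,0,0],0.3]]'
python3 - <<'E'
from plan import *
r,p,o=now();print(o['qpos'].round(2),p,o['ft_force'].round(1),o['width'],'base',p+r@off)
R=yawed(-.2)
print(Ro.from_matrix(r.T@R).as_rotvec().round(3), r@Rg.T@np.array([0,0,1]))
print(r.T@np.array([0,0,-1]))
E
```

```text
t: 28.23
ee_pos: [492.0, -301.4, 10.9]
orientation: [-1.808, 2.198, -0.467]
ft_force: [-0.2, 0.2, 0.4]
width: 50.2
[-0.68  0.57  2.11  1.11  0.2   0.02] [ 492.04698142 -301.43737728   10.92624726] [-0.2  0.2  0.4] 50.184063338374415 base [ 475.63718411 -297.38559898    9.09004336]
[-0.008  0.002  0.007] [-0.0077509   0.00220977  0.99996752]
[-0.005483    0.40211883  0.91557107]
```

```bash
python3 -m handwheel '[[[0,0,0],[0,1,2],0.3],[[0,0,0],[0,1,2],0.3],[[0,0,0],[0,1,2],0.3],[[0,0,0],[0,1,2],0.3],[[0,0,0],[0,0,1],0.3],[[0,0,0],[0,0,0],0.3],[[0,0,0],[0,0,0],0.3],[[0,0,0],[0,0,0],0.3],[[0,0,0],[0,0,0],0.3],[[0,0,0],[0,0,0],0.3]]'
python3 - <<'E'
from plan import *
r,p,o=now();print(o['qpos'].round(2),p,o['ft_force'].round(1),o['width'],'base',p+r@off)
s=ctrl.get_image('scene'); a=s['pixels'][200:280,330:430]
cv2.imwrite('pics/s20.png',cv2.cvtColor(cv2.resize(a,None,fx=6,fy=6,interpolation=cv2.INTER_CUBIC),cv2.COLOR_RGB2BGR))
b=p+r@off;print((proj(s,[b,[b[0],b[1],2]])-[330,200])*6)
E
```

```text
t: 29.07
ee_pos: [493.7, -302.4, 3.3]
orientation: [-1.805, 2.195, -0.474]
ft_force: [0.2, 1.0, 2.4]
width: 50.7
[-0.68  0.59  2.11  1.22  0.2  -0.09] [ 493.67675901 -302.43645213    3.29587608] [0.2 1.  2.4] 50.65971088953799 base [ 477.27979029 -298.37802926    1.36232481]
[[281.46112606 310.79583332]
 [281.5554046  309.71492191]]
```

View pics/s20.png

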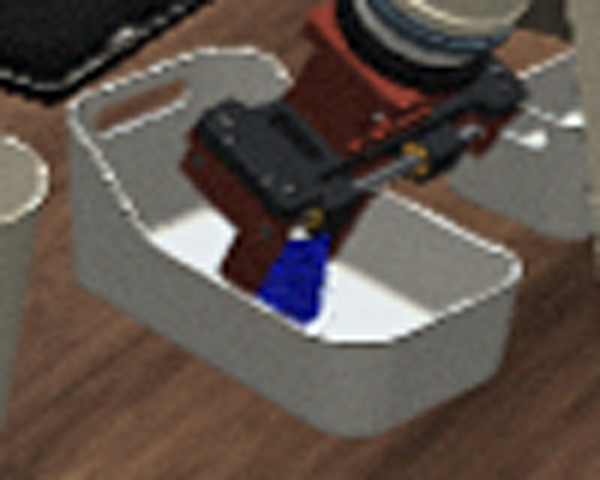

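The force of 2.4 N shows the spool is standing on the floor. I'll open and withdraw along the tool axis.

```bash
python3 -m handwheel '[[[0,0,0],[0,0,0],0.65],[[0,0,0],[0,0,0],0.72],[[0,0,0],[0,0,0],0.72],[[0,0,0],[0,0,0],0.72],[[0,0,0],[0,0,-6],0.72],[[0,0,0],[0,0,-10],0.72],[[0,0,0],[0,0,-15],0.72],[[0,0,0],[0,0,-20],0.72],[[0,0,0],[0,0,-20],0.72],[[0,0,0],[0,0,-20],0.72]]'
python3 - <<'E'
from plan import *
r,p,o=now();print(o['qpos'].round(2),p,o['ft_force'].round(1),o['width'])
im=ctrl.get_image('wrist'); save(im,'w21.png')
s=ctrl.get_image('scene'); a=s['pixels'][180:290,310:440]
cv2.imwrite('pics/s21.png',cv2.cvtColor(cv2.resize(a,None,fx=5,fy=5,interpolation=cv2.INTER_CUBIC),cv2.COLOR_RGB2BGR))
for x in ctrl.spot_point(im,'spool_blue')[:1]: print(x['score'],toworld(im,x['position']).round(1))
E
```

```text
t: 29.95
ee_pos: [454.7, -292.9, 84.3]
orientation: [-1.808, 2.199, -0.461]
ft_force: [0.8, 0.6, 0.5]
width: 63.1
[-0.72  0.38  2.16  0.7   0.31  0.41] [ 454.73820387 -292.88796388   84.30759914] [0.8 0.6 0.5] 63.06724644983156
0.75 [ 475.9 -300.8    0.7]
```

View pics/s21.png

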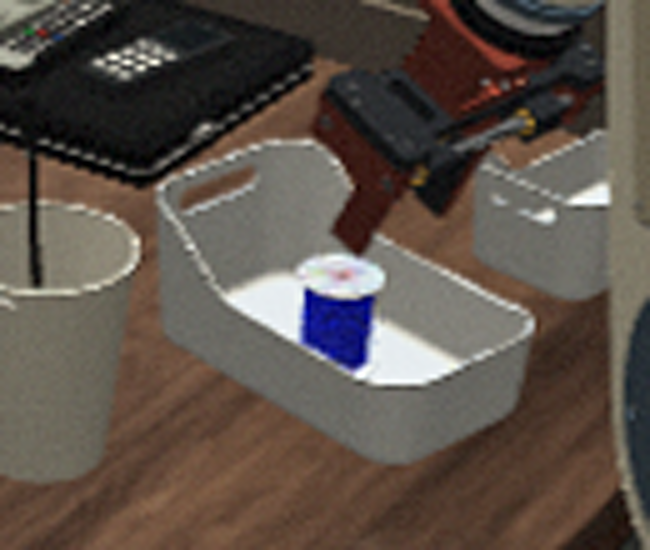

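View pics/w21.png

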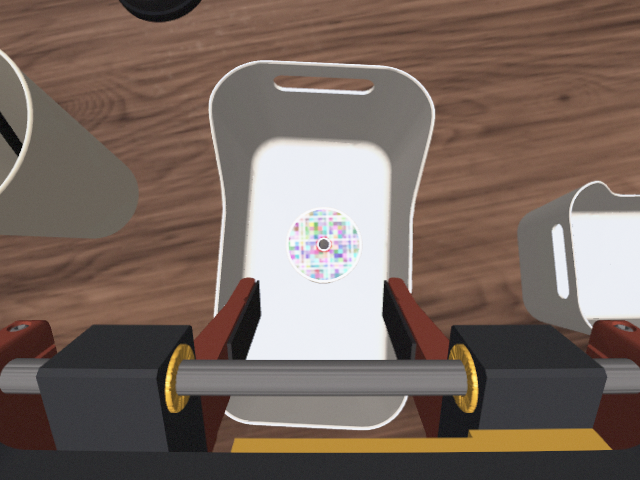

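The spool stands upright in the middle of the caddy floor (wrist (323,244)). Now back to the handle.

```bash
cat >> plan.py <<'E'
Rr=Ro.from_rotvec([-3.012,-.442,-.533]).as_matrix(); Pr=np.array([610.1,242.6,164.3])
E
python3 - <<'E'
from plan import *
r,p,o=now()
sl=Slerp([0,1],Ro.from_matrix([r,Rr]))
print(np.linalg.norm((Ro.from_matrix(r).inv()*Ro.from_matrix(Rr)).as_rotvec()))
plan([(r,[435,-230,220],5),(sl(.45).as_matrix(),[450,0,275],8),(Rr,Pr-Rr[:,2]*125,11),(Rr,Pr-Rr[:,2]*90,3)],.35)
E
```

```text
2.0279023201411484
[[[0,0,0],[-12,-5,-27],0.35],[[0,0,0],[-11,-5,-28],0.35],[[0,0,0],[-12,-5,-27],0.35],[[0,0,0],[-11,-4,-27],0.35],[[0,0,0],[-12,-5,-28],0.35],[[0.01,-0.01,-0.11],[-29,1,-8],0.35],[[0,-0.01,-0.12],[-28,-3,-8],0.35],[[0.01,-0.02,-0.11],[-28,-6,-7],0.35],[[0,-0.01,-0.11],[-27,-9,-7],0.35],[[0.01,-0.01,-0.12],[-26,-12,-6],0.35]]
[[[0,-0.01,-0.11],[-25,-16,-6],0.35],[[0.01,-0.01,-0.11],[-23,-18,-6],0.35],[[0.01,-0.01,-0.12],[-21,-20,-5],0.35],[[0.01,-0.01,-0.1],[-9,-21,4],0.35],[[0,-0.01,-0.1],[-6,-23,5],0.35],[[0.01,-0.01,-0.1],[-4,-22,5],0.35],[[0,-0.01,-0.1],[-2,-23,4],0.35],[[0.01,-0.01,-0.1],[0,-23,5],0.35],[[0,-0.02,-0.1],[3,-23,5],0.35],[[0.01,-0.01,-0.1],[5,-23,5],0.35]]
[[[0,-0.01,-0.1],[8,-21,6],0.35],[[0.01,-0.01,-0.1],[9,-21,5],0.35],[[0,-0.01,-0.1],[12,-20,5],0.35],[[0.01,-0.01,-0.1],[14,-18,5],0.35],[[0,0,0],[0,0,12],0.35],[[0,0,0],[0,0,11],0.35],[[0,0,0],[0,0,12],0.35],[[0,0,0],[0,0,0],0.35],[[0,0,0],[0,0,0],0.35],[[0,0,0],[0,0,0],0.35]]
max 30.9 0.121 end err [-0.2  0.1 -0.1] [-0.004 -0.    -0.004]
```

```bash
python3 -m handwheel '[[[0,0,0],[-12,-5,-27],0.72],[[0,0,0],[-11,-5,-28],0.72],[[0,0,0],[-12,-5,-27],0.35],[[0,0,0],[-11,-4,-27],0.35],[[0,0,0],[-12,-5,-28],0.35],[[0.01,-0.01,-0.11],[-29,1,-8],0.35],[[0,-0.01,-0.12],[-28,-3,-8],0.35],[[0.01,-0.02,-0.11],[-28,-6,-7],0.35],[[0,-0.01,-0.11],[-27,-9,-7],0.35],[[0.01,-0.01,-0.12],[-26,-12,-6],0.35]]'
python3 -m handwheel '[[[0,-0.01,-0.11],[-25,-16,-6],0.35],[[0.01,-0.01,-0.11],[-23,-18,-6],0.35],[[0.01,-0.01,-0.12],[-21,-20,-5],0.35],[[0.01,-0.01,-0.1],[-9,-21,4],0.35],[[0,-0.01,-0.1],[-6,-23,5],0.35],[[0.01,-0.01,-0.1],[-4,-22,5],0.35],[[0,-0.01,-0.1],[-2,-23,4],0.35],[[0.01,-0.01,-0.1],[0,-23,5],0.35],[[0,-0.02,-0.1],[3,-23,5],0.35],[[0,0,0],[0,0,0],0.35]]'
python3 - <<'E'
from plan import *
r,p,o=now();print(o['qpos'].round(2),p)
plan([(Rr,Pr-Rr[:,2]*110,7),(Rr,Pr-Rr[:,2]*80,3)],.35)
E
```

```text
t: 30.93
ee_pos: [446.0, -80.5, 253.0]
orientation: [-2.394, 1.58, -0.52]
ft_force: [0.8, -0.1, 0.4]
width: 30.8
t: 31.77
ee_pos: [510.2, 158.7, 272.3]
orientation: [-2.951, 0.201, -0.531]
ft_force: [1.2, 0.2, 0.4]
width: 30.6
[0.27 0.03 2.02 0.02 0.71 0.4 ] [510.20658789 158.7053602  272.33558455]
[[[0,0,-0.06],[7,-11,5],0.35],[[0,-0.01,-0.06],[7,-11,5],0.35],[[0,0,-0.06],[8,-10,5],0.35],[[-0.01,-0.01,-0.06],[8,-10,5],0.35],[[0,0,-0.07],[10,-9,5],0.35],[[0,0,-0.06],[9,-9,4],0.35],[[0,-0.01,-0.06],[11,-8,5],0.35],[[0,0,0],[0,0,10],0.35],[[0,0,0],[0,0,10],0.35],[[0,0,0],[0,0,10],0.35]]
max 14.5 0.07 end err [-0.2 -0.4 -0.2] [0.001 0.001 0.002]
```

```bash
python3 -m handwheel '[[[0,0,-0.06],[7,-11,5],0.35],[[0,-0.01,-0.06],[7,-11,5],0.35],[[0,0,-0.06],[8,-10,5],0.35],[[-0.01,-0.01,-0.06],[8,-10,5],0.35],[[0,0,-0.07],[10,-9,5],0.35],[[0,0,-0.06],[9,-9,4],0.35],[[0,-0.01,-0.06],[11,-8,5],0.35],[[0,0,0],[0,0,10],0.35],[[0,0,0],[0,0,10],0.35],[[0,0,0],[0,0,10],0.35]]'
python3 - <<'E'
from plan import *
r,p,o=now();print(o['qpos'].round(2),p,(Rr.T@(p-Pr)).round(1),Ro.from_matrix(r.T@Rr).as_rotvec().round(3))
im=ctrl.get_image('wrist'); save(im,'w22.png')
plan([(Rr,Pr-Rr[:,2]*20,10)],.35)
plan([(Rr,Pr,14)],.35)
E
```

```text
t: 32.6
ee_pos: [581.6, 242.5, 224.2]
orientation: [-3.007, -0.468, -0.501]
ft_force: [0.3, 0.6, -0.5]
width: 30.5
[ 0.39  0.26  1.85 -0.03  0.7   0.1 ] [581.58726216 242.54125338 224.23356499] [ -5.1  -8.2 -65.7] [-0.012  0.019  0.015]
[[[0,0,0],[1,1,4],0.35],[[0,0,0],[1,1,5],0.35],[[0,0.01,0],[0,1,4],0.35],[[0,0,0.01],[1,0,4],0.35],[[-0.01,0,0],[1,1,5],0.35],[[0,0,0],[1,1,4],0.35],[[0,0.01,0],[0,1,4],0.35],[[0,0,0],[1,1,5],0.35],[[0,0,0],[1,0,4],0.35],[[0,0,0.01],[1,1,4],0.35]]
max 5.2 0.01 end err [-0.1 -0.2 -0.6] [-0.002  0.003 -0.005]
[[[0,0,0],[1,1,5],0.35],[[0,0,0],[0,0,4],0.35],[[0,0,0],[1,1,5],0.35],[[0,0.01,0],[0,0,4],0.35],[[0,0,0.01],[1,1,5],0.35],[[-0.01,0,0],[1,1,4],0.35],[[0,0,0],[0,0,5],0.35],[[0,0,0],[1,1,4],0.35],[[0,0,0],[0,0,5],0.35],[[0,0.01,0],[1,1,4],0.35]]
[[[0,0,0],[0,1,5],0.35],[[0,0,0],[1,0,4],0.35],[[0,0,0],[0,1,5],0.35],[[0,0,0.01],[1,0,4],0.35],[[0,0,0],[0,0,0],0.35],[[0,0,0],[0,0,0],0.35],[[0,0,0],[0,0,0],0.35],[[0,0,0],[0,0,0],0.35],[[0,0,0],[0,0,0],0.35],[[0,0,0],[0,0,0],0.35]]
max 5.2 0.01 end err [ 0.1 -0.3 -0.5] [-0.002  0.003 -0.005]
```

View pics/w22.png

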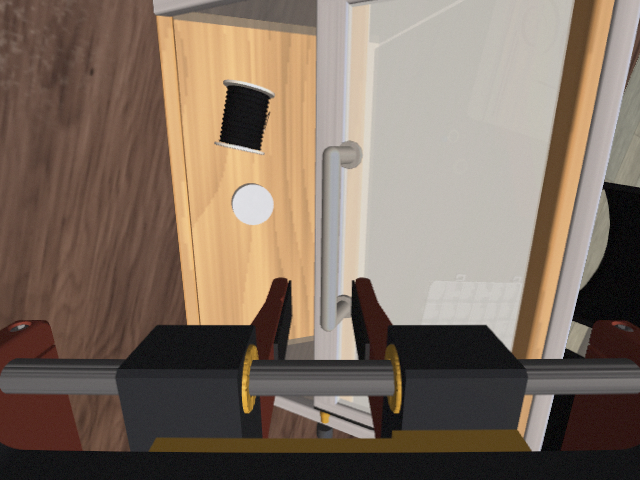

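The bar at column 331 is between the fingers. I'll go in.

```bash
python3 -m handwheel '[[[0,0,0],[1,1,6],0.35],[[0,0,0],[0,0,6],0.35],[[0,0,0],[1,1,6],0.35],[[0,0.01,0],[0,0,6],0.35],[[0,0,0.01],[1,1,6],0.35],[[-0.01,0,0],[1,1,6],0.35],[[0,0,0],[0,0,6],0.35],[[0,0,0],[1,1,6],0.35],[[0,0,0],[0,1,4],0.35],[[0,0.01,0],[1,1,4],0.35]]'
python3 - <<'E'
from plan import *
r,p,o=now();print(o['qpos'].round(2),p,(Rr.T@(p-Pr)).round(1),Ro.from_matrix(r.T@Rr).as_rotvec().round(3),o['ft_force'].round(1))
im=ctrl.get_image('wrist'); save(im,'w23.png')
E
```

```text
t: 33.48
ee_pos: [606.3, 240.0, 163.9]
orientation: [-3.014, -0.44, -0.525]
ft_force: [-0.4, -0.8, 0.3]
width: 30.9
[ 0.37  0.37  1.86 -0.05  0.57  0.12] [606.2558557  239.96309433 163.87983665] [-4.3  1.4 -1.1] [-0.     0.005 -0.002] [-0.4 -0.8  0.3]
```

View pics/w23.png

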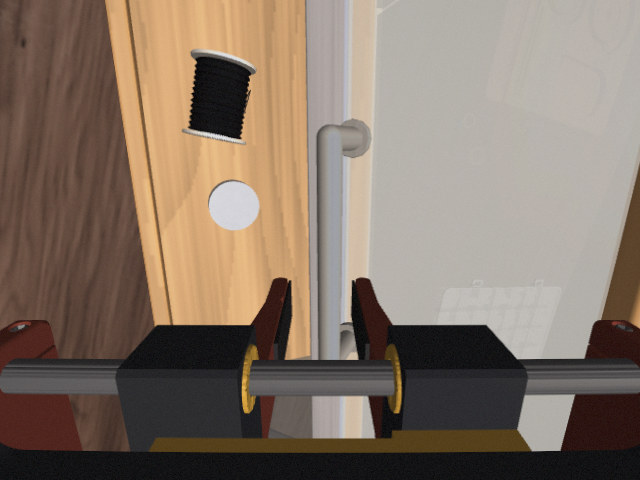

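```bash
python3 -m handwheel '[[[0,0,0],[2,0,1],0.35],[[0,0,0],[2,0,2],0.35],[[0,0,0],[1,0,1],0.35],[[0,0,0],[0,0,0],0],[[0,0,0],[0,0,0],0],[[0,0,0],[0,0,0],0],[[0,0,0],[0,0,0],0],[[0,0,0],[0,0,0],0],[[0,0,0],[0,0,0],0],[[0,0,0],[0,0,0],0]]'
python3 - <<'E'
from plan import *
r,p,o=now();print(p,(Rr.T@(p-Pr)).round(1),o['ft_force'].round(1),o['width'])
d=H([0,0,HP[2]],[q,0,q])[0]
P0=np.array([502.7,209.8,50.3])
print('s',(p-P0)@d, 'tool dir',(r.T@d).round(3))
plan([(Rh(.43),p-d*80,14)],0)
E
```

```text
t: 34.37
ee_pos: [611.2, 241.1, 160.2]
orientation: [-3.015, -0.44, -0.522]
ft_force: [-0.4, -0.7, -0.9]
width: 11.2
[611.24841838 241.12732404 160.21921106] [-0.8  1.7  4.1] [-0.4 -0.7 -0.9] 11.23634978595257
s 157.60787273809632 tool dir [ 0.904 -0.002 -0.428]
[[[0,0.01,0],[-5,0,2],0],[[0,0,0],[-5,0,3],0],[[0,0.01,0],[-6,0,2],0],[[0,0,0],[-5,0,3],0],[[0,0.01,0],[-5,0,2],0],[[0,0.01,0],[-5,0,2],0],[[0,0,0],[-5,0,2],0],[[0,0.01,0],[-6,0,3],0],[[0,0.01,0],[-5,0,2],0],[[0,0,0],[-5,0,2],0]]
[[[0,0.01,0],[-6,0,2],0],[[0,0,0],[-5,0,2],0],[[0,0.01,0],[-5,0,2],0],[[0,0.01,0],[-6,0,2],0],[[0,0,0],[0,0,0],0],[[0,0,0],[0,0,0],0],[[0,0,0],[0,0,0],0],[[0,0,0],[0,0,0],0],[[0,0,0],[0,0,0],0],[[0,0,0],[0,0,0],0]]
max 6.7 0.01 end err [ 0.5  0.  -0.1] [-0.    -0.003 -0.002]
```

```bash
python3 -m handwheel '[[[0,0,0],[-4,0,2],0],[[0,0,0],[-6,0,3],0],[[0,0.01,0],[-6,0,3],0],[[0,0,0],[-6,0,3],0],[[0,0.01,0],[-6,0,3],0],[[0,0.01,0],[-6,0,2],0],[[0,0,0],[-6,0,2],0],[[0,0.01,0],[-6,0,3],0],[[0,0.01,0],[-6,0,2],0],[[0,0,0],[-6,0,2],0]]'
python3 - <<'E'
from plan import *
r,p,o=now();print(o['qpos'].round(2),p,o['ft_force'].round(1),o['width'])
d=H([0,0,HP[2]],[q,0,q])[0]
P0=np.array([611.2,241.1,160.2])-d*157.6
s=(p-P0)@d
print('s',s, 'perp tool',(r.T@(p-P0-d*s)).round(1),'rot',Ro.from_matrix(r.T@Rh(.42)).as_rotvec().round(3))
plan([(Rh(.42),P0+d*(s-60),10)],0)
E
```

```text
t: 35.2
ee_pos: [595.0, 236.3, 140.5]
orientation: [-2.959, -0.433, -0.698]
ft_force: [3.7, -1.0, 5.2]
width: 10.8
[ 0.38  0.37  1.99 -0.11  0.33  0.18] [594.98391212 236.31560161 140.53420279] [ 3.7 -1.   5.2] 10.794378414612556
s 131.73915804332827 perp tool [ 0.6 -0.1  1.9] rot [-0.003 -0.044 -0.002]
[[[0,0,0],[-6,0,2],0],[[0,-0.01,0],[-6,0,1],0],[[0,0,0],[-5,0,2],0],[[0,-0.01,0],[-6,0,2],0],[[0,0,0],[-6,0,2],0],[[0,-0.01,0],[-5,0,2],0],[[0,0,0],[-6,0,1],0],[[0,0,0],[-6,0,2],0],[[0,-0.01,0],[-6,0,2],0],[[0,0,0],[-5,0,2],0]]
max 6.3 0.01 end err [-0.  -0.3 -0.3] [-0.003 -0.004 -0.002]
```

```bash
python3 -m handwheel '[[[0,0,0],[-6,0,2],0],[[0,-0.01,0],[-6,0,2],0],[[0,0,0],[-6,0,2],0],[[0,-0.01,0],[-6,0,2],0],[[0,0,0],[-6,0,2],0],[[0,-0.01,0],[-5,0,2],0],[[0,0,0],[-5,0,2],0],[[0,0,0],[-5,0,2],0],[[0,-0.01,0],[-5,0,2],0],[[0,0,0],[-4,0,1],0]]'
python3 - <<'E'
from plan import *
r,p,o=now();print(o['qpos'].round(2),p,o['ft_force'].round(1),o['width'])
d=H([0,0,HP[2]],[q,0,q])[0]
P0=np.array([611.2,241.1,160.2])-d*157.6
s=(p-P0)@d
print('s',s, 'perp tool',(r.T@(p-P0-d*s)).round(1),'rot',Ro.from_matrix(r.T@Rh(.42)).as_rotvec().round(3))
plan([(Rh(.42),P0+d*(s-60),10)],0)
E
```

```text
t: 36.03
ee_pos: [566.9, 227.8, 111.4]
orientation: [-2.962, -0.434, -0.684]
ft_force: [8.1, 0.8, -12.2]
width: 11.4
[ 0.38  0.39  2.06 -0.14  0.25  0.22] [566.93283531 227.84677106 111.43197014] [  8.1   0.8 -12.2] 11.373497057747546
s 90.44143012350033 perp tool [ 0.6 -0.   1.7] rot [-0.005 -0.034 -0.002]
[[[0,0,0],[-6,0,2],0],[[0,-0.01,0],[-5,0,2],0],[[0,0,0],[-6,0,1],0],[[0,0,0],[-6,0,2],0],[[0,-0.01,0],[-6,0,2],0],[[0,0,0],[-5,0,2],0],[[0,0,0],[-6,0,2],0],[[0,-0.01,0],[-6,0,2],0],[[0,0,0],[-5,0,2],0],[[-0.01,0,0],[-6,0,2],0]]
max 6.3 0.01 end err [-0.1 -0.3  0.3] [ 0.005 -0.004 -0.002]
```

```bash
python3 -m handwheel '[[[0,0,0],[-6,0,3],0],[[0,-0.01,0],[-5,0,3],0],[[0,0,0],[-6,0,3],0],[[0,0,0],[-6,0,2],0],[[0,-0.01,0],[-6,0,2],0],[[0,0,0],[-5,0,2],0],[[0,0,0],[-6,0,2],0],[[0,-0.01,0],[-6,0,2],0],[[0,0,0],[-5,0,2],0],[[0,0,0],[-4,0,2],0]]'
python3 - <<'E'
from plan import *
r,p,o=now();print(o['qpos'].round(2),p,o['ft_force'].round(1),o['width'])
d=H([0,0,HP[2]],[q,0,q])[0]
P0=np.array([611.2,241.1,160.2])-d*157.6
s=(p-P0)@d
print('s',s, 'perp tool',(r.T@(p-P0-d*s)).round(1),'rot',Ro.from_matrix(r.T@Rh(.40)).as_rotvec().round(3))
im=ctrl.get_image('scene');a=im['pixels'][180:400,80:360]
cv2.imwrite('pics/s24.png',cv2.cvtColor(cv2.resize(a,None,fx=2.7,fy=2.7,interpolation=cv2.INTER_CUBIC),cv2.COLOR_RGB2BGR))
plan([(Rh(.40),P0+d*(s-45),10)],0)
E
```

```text
t: 36.87
ee_pos: [516.8, 212.5, 59.4]
orientation: [-2.985, -0.437, -0.615]
ft_force: [-6.6, -1.9, 3.2]
width: 11.4
[ 0.39  0.44  2.15 -0.24  0.15  0.33] [516.80401565 212.53602109  59.42047967] [-6.6 -1.9  3.2] 11.351715680242583
s 16.601249669761742 perp tool [0.6 0.2 1.4] rot [-0.004 -0.007 -0.002]
[[[0,0,0],[-4,0,1],0],[[0,0,0],[-4,0,2],0],[[0,0,0],[-4,0,1],0],[[0,0,0],[-5,0,2],0],[[0,0,0],[-4,0,1],0],[[0,0,0],[-4,0,2],0],[[0,0,0],[-4,0,1],0],[[0,0,0],[-4,0,2],0],[[0,-0.01,0],[-4,0,1],0],[[0,0,0],[-4,0,2],0]]
max 5.4 0.01 end err [-0.3  0.  -0.1] [-0.004  0.004 -0.002]
```

View pics/s24.png

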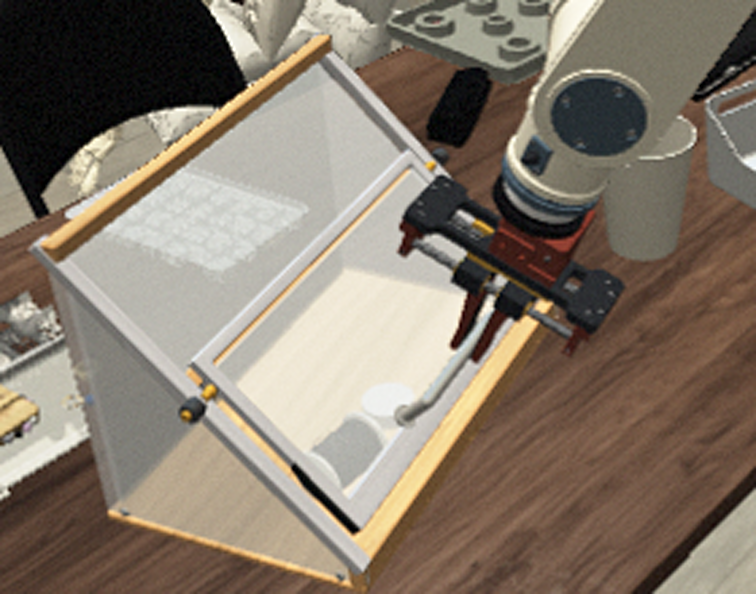

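About 17 mm remain, so I'll lower slowly.

```bash
python3 -m handwheel '[[[0,0,0],[-2,0,1],0],[[0,0,0],[-3,0,1],0],[[0,0,0],[-3,0,1],0],[[0,0,0],[-2,0,1],0],[[0,0,0],[-3,0,1],0],[[0,0,0],[-2,0,1],0],[[0,0,0],[-2,0,1],0],[[0,0,0],[-2,0,1],0],[[0,0,0],[-1,0,0],0],[[0,0,0],[0,0,0],0]]'
python3 - <<'E'
from plan import *
r,p,o=now();print(o['qpos'].round(2),p,o['ft_force'].round(1),o['width'])
d=H([0,0,HP[2]],[q,0,q])[0]
P0=np.array([611.2,241.1,160.2])-d*157.6
s=(p-P0)@d
print('s',s, 'perp tool',(r.T@(p-P0-d*s)).round(1),'rot',Ro.from_matrix(r.T@Rh(.40)).as_rotvec().round(3))
im=ctrl.get_image('scene');a=im['pixels'][180:400,80:360]
cv2.imwrite('pics/s25.png',cv2.cvtColor(cv2.resize(a,None,fx=2.7,fy=2.7,interpolation=cv2.INTER_CUBIC),cv2.COLOR_RGB2BGR))
im=ctrl.get_image('wrist'); save(im,'w25.png')
E
```

```text
t: 37.75
ee_pos: [504.7, 208.9, 46.8]
orientation: [-2.989, -0.435, -0.612]
ft_force: [-2.8, 0.0, -3.9]
width: 11.0
[ 0.4   0.46  2.18 -0.38  0.11  0.47] [504.70365423 208.85410447  46.7830865 ] [-2.8  0.  -3.9] 10.958660340282945
s -1.2782590513354068 perp tool [0.6 0.2 1.4] rot [-0.001 -0.004 -0.003]
```

View pics/s25.png

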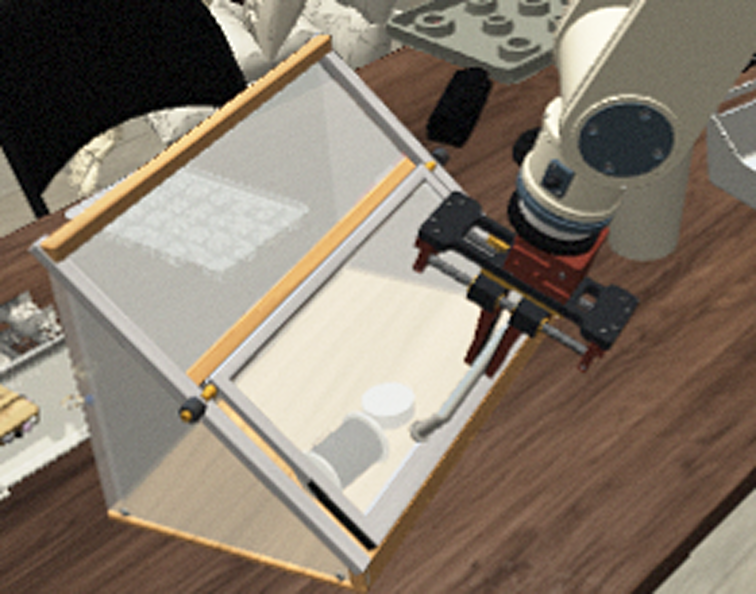

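```bash
python3 -m handwheel '[[[0,0,0],[-2,0,1],0],[[0,0,0],[-2,0,1],0],[[0,0,0],[-2,0,1],0],[[0,0,0],[-2,0,1],0],[[0,0,0],[-2,0,1],0],[[0,0,0],[-2,0,1],0],[[0,0,0],[0,0,0],0],[[0,0,0],[0,0,0],0],[[0,0,0],[0,0,0],0],[[0,0,0],[0,0,0],0]]'
python3 - <<'E'
from plan import *
r,p,o=now();print(o['qpos'].round(2),p,o['ft_force'].round(1),o['width'])
d=H([0,0,HP[2]],[q,0,q])[0]
P0=np.array([611.2,241.1,160.2])-d*157.6
s=(p-P0)@d
print('s',s, 'perp tool',(r.T@(p-P0-d*s)).round(1),'rot',Ro.from_matrix(r.T@Rh(.40)).as_rotvec().round(3))
im=ctrl.get_image('wrist'); save(im,'w26.png')
E
```

```text
t: 38.68
ee_pos: [504.6, 208.7, 46.6]
orientation: [-2.993, -0.431, -0.617]
ft_force: [-0.2, -2.8, -4.9]
width: 11.1
[ 0.4   0.46  2.18 -0.45  0.11  0.55] [504.55126556 208.6599593   46.58789525] [-0.2 -2.8 -4.9] 11.1471049910451
s -1.5589707008379214 perp tool [0.6 0.4 1.4] rot [ 0.005 -0.006 -0.005]
```

View pics/w26.png

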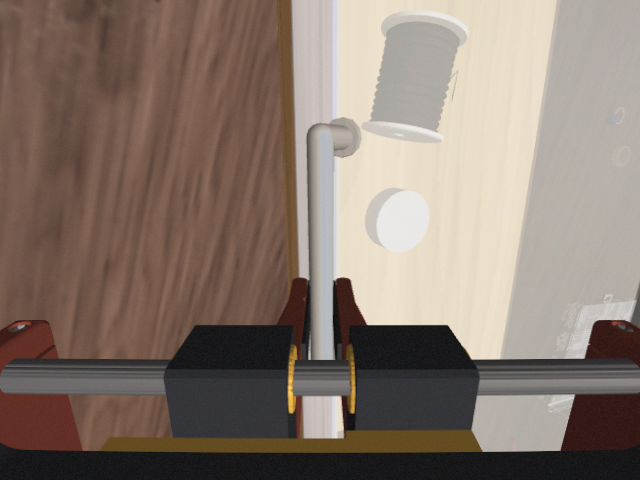

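```bash
python3 - <<'E'
from plan import *
r,p,o=now()
d=H([0,0,HP[2]],[q,0,q])[0]
R2=Rh(.36)
b=p-28*r[:,2]  # bar
plan([(R2,b+28*R2[:,2]-d*5,6)],0)
E
```

```text
[[[0,-0.01,0],[-1,0,0],0],[[0,-0.01,0],[-1,0,1],0],[[0,0,0],[-1,0,0],0],[[0,-0.01,0],[-1,0,0],0],[[0,-0.01,0],[-1,0,1],0],[[0,-0.01,-0.01],[-1,0,0],0],[[0,0,0],[0,0,0],0],[[0,0,0],[0,0,0],0],[[0,0,0],[0,0,0],0],[[0,0,0],[0,0,0],0]]
max 1.4 0.014 end err [0.  0.1 0.1] [0.004 0.004 0.005]
```

```bash
python3 -m handwheel '[[[0,-0.01,0],[-1,0,0],0],[[0,-0.01,0],[-2,0,1],0],[[0,-0.01,0],[-2,0,0],0],[[0,-0.01,0],[-2,0,1],0],[[0,-0.01,0],[-2,0,1],0],[[0,-0.01,-0.01],[-2,0,0],0],[[0,0,0],[-2,0,1],0],[[0,0,0],[-2,0,0],0],[[0,0,0],[0,0,0],0],[[0,0,0],[0,0,0],0]]'
python3 - <<'E'
from plan import *
r,p,o=now();print(o['qpos'].round(2),p,o['ft_force'].round(1),o['width'])
b=p-28*r[:,2]; print('bar hood',hoodc(b).round(1), 'before', hoodc(np.array([504.55,208.7,46.6])-28*Ro.from_rotvec([-2.993,-.431,-.617]).as_matrix()[:,2]).round(1))
E
```

```text
t: 39.57
ee_pos: [503.7, 208.5, 46.1]
orientation: [-3.005, -0.447, -0.563]
ft_force: [0.2, -2.6, -4.3]
width: 10.9
[ 0.39  0.46  2.16 -0.24  0.16  0.33] [503.74251018 208.53898972  46.05467212] [ 0.2 -2.6 -4.3] 10.901501917706955
bar hood [[ -1.3 -17.3  72.2]] before [[ -1.5 -17.3  72.3]]
```

The bar no longer moves under repeated pushes, so the sash is on its stop. I'll release and back off.

```bash
python3 -m handwheel '[[[0,0,0],[0,0,0],0.3],[[0,0,0],[0,0,0],0.3],[[0,0,0],[0,0,0],0.3],[[0,0,0],[0,0,0],0.3],[[0,0,0],[0,0,-5],0.3],[[0,0,0],[0,0,-8],0.3],[[0,0,0],[0,0,-14],0.3],[[0,0,0],[0,0,-22],0.3],[[0,0,0],[0,0,-28],0.3],[[0,0,0],[0,0,-28],0.3]]'
python3 - <<'E'
from plan import *
r,p,o=now();print(o['qpos'].round(2),p,o['ft_force'].round(1),o['width'])
im=ctrl.get_image('wrist'); save(im,'w27.png')
plan([(r,[430,120,300],10)],.5)
E
```

```text
t: 40.4
ee_pos: [464.7, 198.7, 145.7]
orientation: [-3.004, -0.449, -0.557]
ft_force: [1.6, 0.7, 1.0]
width: 26.3
[ 0.41  0.19  2.19 -0.1   0.39  0.2 ] [464.73970901 198.68309144 145.74471311] [1.6 0.7 1. ] 26.263257550908698
[[[0,0,0],[0,7,-16],0.5],[[0,0,0],[0,6,-16],0.5],[[0,0,0],[0,7,-16],0.5],[[0,0,0],[1,6,-16],0.5],[[0,0,0],[0,7,-16],0.5],[[0,0,0],[0,6,-16],0.5],[[0,0,0],[0,7,-16],0.5],[[0,0,0],[0,6,-16],0.5],[[0,-0.01,0],[0,7,-16],0.5],[[0,0,0],[0,6,-16],0.5]]
max 17.5 0.01 end err [ 0.2 -0.2  0.3] [-0.001  0.004 -0.   ]
```

View pics/w27.png

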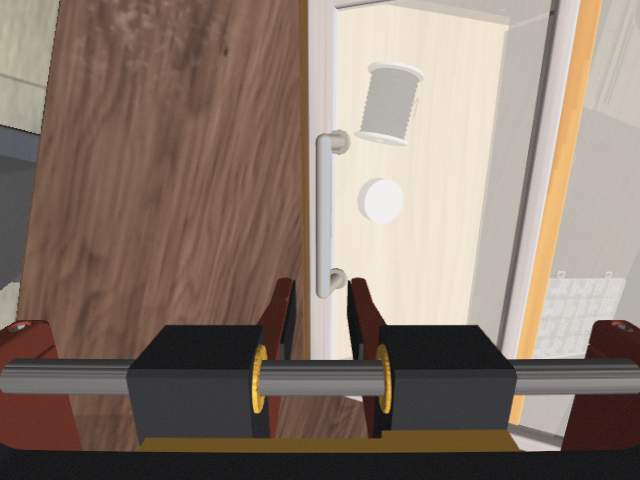

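```bash
python3 -m handwheel '[[[0,0,0],[0,7,-16],0.5],[[0,0,0],[0,6,-16],0.5],[[0,0,0],[0,7,-16],0.5],[[0,0,0],[1,6,-16],0.5],[[0,0,0],[0,7,-16],0.5],[[0,0,0],[0,6,-16],0.5],[[0,0,0],[0,7,-16],0.5],[[0,0,0],[0,6,-16],0.5],[[0,0,0],[0,0,0],0.5],[[0,0,0],[0,0,0],0.5]]'
python3 - <<'E'
from plan import *
r,p,o=now();print(p,o['t'])
im=ctrl.get_image('scene')
cv2.imwrite('pics/s28.png',cv2.cvtColor(cv2.resize(im['pixels'][180:400,80:460],None,fx=2.1,fy=2.1,interpolation=cv2.INTER_CUBIC),cv2.COLOR_RGB2BGR))
for qn in ['sash_handle','spool_blue','cream_jar','spool_black','basket','tumbler']:
  for x in ctrl.spot_point(im,qn)[:2]: print(qn,round(x['score'],2),toworld(im,x['position']).round(1))
old=cv2.cvtColor(cv2.imread('pics/scene0.png'),cv2.COLOR_BGR2RGB)[180:400,80:460]
d=np.abs(old.astype(int)-im['pixels'][180:400,80:460]).sum(2); d=np.clip(d,0,255).astype(np.uint8)
cv2.imwrite('pics/d28.png',cv2.resize(d,None,fx=2.1,fy=2.1))
E
```

```text
t: 41.28
ee_pos: [432.2, 134.8, 284.0]
orientation: [-2.988, -0.454, -0.586]
ft_force: [-0.4, -0.1, -0.6]
width: 43.6
[432.19722186 134.84992813 284.04203146] 41.2833
sash_handle 0.87 [487.2 224.3  75.1]
spool_blue 0.69 [ 477.4 -298.8   -3.2]
basket 0.95 [ 425.4 -531.7    0.8]
basket 0.93 [ 476.8 -293.1   -1.9]
tumbler 0.92 [ 567.6 -115.    -2.6]
```

View pics/s28.png

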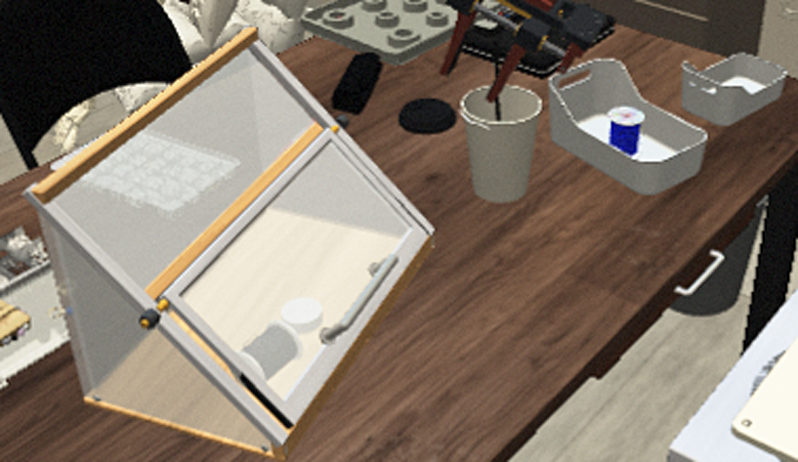

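View pics/d28.png

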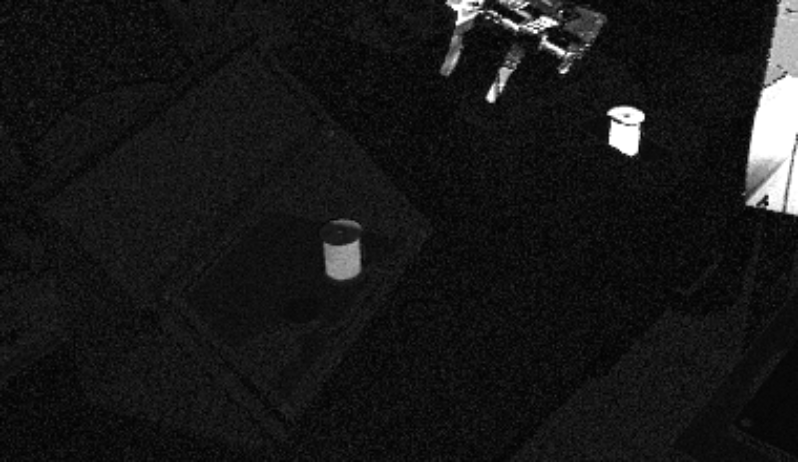

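The difference from the first picture shows only the spool moved (from (342,250) to (625,130)) and the arm. The sash, jar, black spool, beaker and caddy are all unchanged, so I'll hand in.

```bash
python3 -c "
from workcell import ctrl
print(ctrl.close_job())"
```

```text
the job is handed in; nothing more can be done
None
```

I did the job in the order asked and handed it in at 41.3 s; no verdict is reported. I slid the sash up to about 0.16 by its handle, where it stayed. I then took the upright blue spool out under it, stood it in the middle of the larger white caddy, and brought the sash down gripped all the way to its stop before letting go.

**Last checks:** Compared with the first picture, the final one differs only in the spool's position and the arm. The spool stands upright in the caddy. The sash lies where it started, and the jar, black spool, beaker and caddy show no movement. The gripper was clear of everything, with the wrist force near zero. The highest force I read was about 15 N, at the ends of moves only, so peaks in between are not known.

**What disagreed or failed:**
- **Finger length:** The fingertips ended about 25–30 mm behind where the stated tool frame puts them. The first two closings on the handle missed, and I corrected for it from the pictures.
- **Tool tilt:** A 45° approach ran joints 4 and 5 to their limits, so I worked 20–28° from vertical.

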